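# Slide the drive onto its test contacts and scan it in

## Task

Slide the black drive along the panel by its red handle, without lifting or tipping it and without knocking the clear guard above, from the yellow bay into the green bay until it has pushed that end's brass spring contact home, but without shoving the grey block that carries the contact out of its place, and let go so that it stays there, square to the panel. Then pick up the yellow scanner, aim its window squarely at the middle of the barcode label on the drive's front from about 8 cm away and hold it steady there for two seconds, and lay it back on its black mat the right way up without dropping it. Leave the loose things round about where they are.

Things in the scene. Friction and masses are not known exactly. Their poses are not given: they have to be found in the camera images.
- panel: Grey fixed plate, 300 x 600 mm, 4 mm thick, on the table. Origin at table height, 80 mm in from the plate's front (robot-side) edge, midway along its length; x away from the robot, y left along it, z up. A slotted duct 40 mm high runs along it, its front wall at x = 102 mm a fence behind the drive; fixed devices 95 mm high stand behind that. The drive slides along y in front of the duct.
- guard_edge (a point): Middle of the lower front edge (yellow strip along the panel's y) of a clear guard sheet over the panel's whole length, 166 mm above the table, reaching 186 mm back from here over the drive and its handle. Open in front: a gripper must come in under it slanting, 25 to 45 degrees from vertical, fingers pointing away from the robot. Axes as the panel's.
- green_bay: Target bay: green painted patch on the plate, 165 x 200 mm (x by y), flat; origin at its middle along y, in line with the drive's front face. Lies 110 mm left or right of the panel's middle. Axes as the panel's.
- yellow_bay: Starting bay: yellow painted patch of the same size at the other end of the panel.
- drive: Black motor drive, 95 mm deep (x), 90 mm wide (y), 120 mm tall, about 0.75 kg, standing loose on the plate. Origin at the centre of its underside; x points away from the robot, z up. Front face at x = -47.5 mm.
- handle (a point): Centre of the drive's red handle: an upright fin on the front face, 14 mm thick (along y), 46 mm long from the face towards the robot (this point is its middle), 36 mm tall. It is 51 mm above the drive's underside. Axes as the drive's.
- label (a point): Centre of the white barcode label (32 x 24 mm) on the drive's front face, 26 mm to the drive's +y side and 92 mm above its underside; it faces the drive's -x. Axes as the drive's.
- contact_left (a joint): Travel of the brass spring contact (15 to 41 mm above the plate) on the grey block at the panel's left (+y) end, pushed outwards along y by the drive's side: 0 = out, 0.006 m = fully home (2.3 N). The block's place is not known exactly: with the contact home the drive's centre lies 19 to 54 mm farther out than the bay's middle, to be found by touch.
- contact_right (a joint): The same for the contact on the block at the right (-y) end; travel grows towards -y.
- block_left (a joint): How far the grey block (50 x 35 x 50 mm) that carries the left contact has been shoved outwards on its foot plate: 0 in its place. It is held only by a friction clamp that slips at about 14 N.
- block_right (a joint): The same for the block at the right end.
- scanner: Yellow hand scanner with black head, 120 mm long (x), lying on the mat. Origin at the centre of its underside; the beam runs along its +x. Yellow body 34 mm wide (y) and 30 mm high, from x = -60 to 30 mm; head 46 mm wide, 32 mm high, from x = 30 to 60 mm. 140 g.
- window (a point): Centre of the scanner's window at the front end of its head: 60 mm along +x from its origin, 16 mm above its underside. Axes as the scanner's.
- mat: Black rubber mat, 150 x 90 mm and 4 mm thick, fixed; the scanner lies on it. Origin at the centre of its underside.
- screwdriver: Bystander: red-handled screwdriver, 170 mm long, lying on the table.
- pliers: Bystander: crimping pliers with yellow handles, 160 mm long, lying flat.
- meter: Bystander: black panel meter, 96 x 96 x 40 mm, lying face up.
- relay: Bystander: white relay, 45 x 38 x 66 mm.
- terminals: Bystander: grey terminal strip, 32 x 75 x 34 mm.
- contactor: Bystander: black contactor, 70 x 45 x 90 mm.

How it is judged:
On the way, in this order (a step that is already met when the one before it is completed fails the run):
1. the drive stands released in the green bay, pressing that end's contact in by more than 2.5 mm, square to the panel within 0.12 rad (value of joint any of contact_left, contact_right above 0.0025 m and y of drive in the frame of green_bay between -0.065 and 0.065 m and angle between the x axis of drive and the x axis of panel, either way round below 0.12 rad and angle between drive's own z axis and vertical below 0.05 rad and contact force between the fingers and drive below 0.3 N and linear speed of drive below 0.01 m/s), for 0.2 s.
2. the scanner, held still in the fingers, points at the label: label 40 to 130 mm ahead of the window, within 15 mm of the beam sideways and up-down, beam within 0.25 rad of square, for 1 s (contact force between the fingers and scanner above 1 N and x of label in the frame of window between 0.04 and 0.13 m and y of label in the frame of window between -0.015 and 0.015 m and z of label in the frame of window between -0.015 and 0.015 m and angle between the x axis of scanner and the x axis of drive, either way round below 0.25 rad and linear speed of scanner below 0.02 m/s and angular speed of scanner below 0.2 rad/s), for 1 s.
At the end, for the whole second after the job is handed in: The drive rests released in the green bay, upright, square within 0.12 rad, pressing that end's contact in by over 2.5 mm of 6; the scanner rests released, right way up on its mat, its middle within 50 mm (along) and 40 mm (across) of the mat's middle (all of step 1 and x of scanner in the frame of mat between -0.05 and 0.05 m and y of scanner in the frame of mat between -0.04 and 0.04 m and z of scanner in the frame of mat below 0.008 m and angle between scanner's own z axis and vertical below 0.1 rad and contact force between the fingers and scanner below 0.3 N and linear speed of scanner below 0.01 m/s); the robot touches nothing.
It fails at once if the drive is lifted more than 8 mm off the plate or tipped more than 0.15 rad (z of drive in the frame of panel above 0.012 m or angle between drive's own z axis and vertical above 0.15 rad).
It fails at once if a contact block is shoved more than 3 mm out of its place (value of joint any of block_left, block_right above 0.003 m).
It fails at once if the panel or its guard is struck with more than 25 N by the robot (contact force between any of the arm, the fingers and panel above 25 N).
It fails at once if the scanner is dropped (faster than 0.5 m/s out of the fingers) (contact force between the fingers and scanner below 0.1 N and linear speed of scanner above 0.5 m/s).
It fails at once if a loose bystander is moved more than 30 mm (distance of any of screwdriver, pliers, meter, relay, terminals, contactor from where it was at the start of the episode above 0.03 m).
It also fails if it takes over 70 s, if anything falls off the work surface, if the arm or the gripper's body presses on something with over 40 N, if the wrist force passes 120 N, or if a joint passes its speed limit or range.

## Robot

A 6-joint arm with a two-finger parallel gripper is mounted at the origin on the work surface. World frame = base frame: x ahead of the robot, y to its left, z up, the work surface at z = 0. Lengths are in m, angles in rad, forces in N, time in s.
With the tool pointing down it reaches from about 0.275 to 0.75 m from the base axis. Payload 10.2 kg.
Tool frame: the origin (TCP) lies at the very end of the fingers, on their centre line; the grasp point (between the pads) lies pinch_z behind it (pinch_z is the distance from the TCP to the grasp point, in m); z points along the fingers, y is the line along which they close (so a half turn about z gives the same grasp; the last joint's range is limited). The gripper opens to 88 mm and grips with 3 to 60 N. Pads are 18 mm wide; open, the fingers measure 123 mm over their backs; the gripper's body (75 mm by 187 mm) begins 45 mm behind the grasp point.
Start: joints at [0.953, 0.313, 1.498, -0, 1.331, -0.223], TCP at [0.202, 0.485, 0.239] pointing down, gripper open.
Joint ranges: [-2.94, 2.94], [-0.97, 2.17], [0.19, 2.56], [-1.23, 4.37], [0.02, 3.11], [-2.88, 2.88]. Speed limits (rad/s): [2.39, 2.39, 3.01, 3.14, 3.14, 3.14].

## Interface

Orientations are given as [roll, pitch, yaw] about the fixed x, y, z axes, in that order (R = Rz(yaw) Ry(pitch) Rx(roll)).
In Python, from plant import sense, snapshot, camera_params, close_job, pinch_z gives the robot as it stands.
- The arm moves only by the tool play_rows, never from a script. Its argument "targets" is a list of rows, each an object with "rotation": the turn, a rotation vector about the tool's x, y, z in rad, a list of three; "xyz": the shift along the tool's x, y, z in mm, a list of three; "gripper": the opening, from -1 (shut) to 1 (fully open). A call has 1 to 20 rows; each row shifts and turns the commanded pose from where the row before left it, along the tool's axes as they then stand; what a row does not reach is not made up. A row lasts 1/10 s, in which the tool goes at most 50 mm and 8.59 degrees, less where a joint would pass 70% of its speed; a pose out of reach is approached as far as the arm can. A call with a gripper value outside its range is refused whole. The fingers move at their own pace and stop on an object; the grip force is fixed at half the most. Time passes only in rows, so rows that do not move let the fingers close. It gives the time, the measured TCP pose, the force, the opening and the grip force at its end, in the units of the state.
- sense(): the state, without advancing time (a new reading comes with each control period).
- snapshot(name): name is "side" or "top" or "wrist"; returns (picture, depth): 480x640x3 uint8, blue, green, red; 480x640 float32, m along the optical axis (not along the pixel's ray), 0 where there is no reading.
- camera_params(name): a dict with "vfov" (degrees; the focal length in pixels is half the picture's height over the tangent of half this angle, whatever the lens; pixels are square), "cx", "cy" (the principal point, pixels), "R" (3x3) and "t" (3): a world point X has camera coordinates R X + t. Camera axes: x right, y down, z forward; pixel columns grow to the right and rows downward; lengths in m; the calibration is good to about 2 mm. A picture is of the moment at which its call begins: read the wrist's pose just before it. camera_params takes no time and is no camera call; for the wrist camera it gives the pose at the moment of the call.
- close_job(): hands the job in; it is judged then, once.
The state is a dict: "time_s": time; "joint_pos": joint angles; "dq": joint speeds; "joint_efforts": joint torques, N m; "ee_pos": TCP position; "orientation": TCP orientation; "ft_force": force on the tool from outside, world axes, zero at the start; "moment": the same for the moment, N m; "width": finger opening in m; "grip_force": force on a finger pad.
Only numpy, scipy, OpenCV 4.12 (cv2) and the standard library are available. Lean on these libraries where they do the work, as an engineer would, in place of code of your own. Each camera call takes 0.05 s, during which the arm holds its last target. There are 200 camera calls.

## Working session

There is one attempt and no reset: what is moved stays moved. The work goes in short steps, Python scripts to look and compute and a tool call to move; the robot and the scene stay as the last step left them, time stands still between calls to the robot, and variables do not carry over. Pictures are saved under pics/ and viewed, at most 10 in all, crops included, and the job is handed in when it is done.

Besides the shell and the picture viewer there is one more tool, called by a JSON object that holds its "op" and its "data". play_rows: Moves the arm, as the interface text tells. Its arguments: {"type":"object","properties":{"targets":{"type":"array","items":{"type":"object","properties":{"rotation":{"type":"array","items":{"type":"number"}},"xyz":{"type":"array","items":{"type":"number"}},"gripper":{"type":"number"}}}}},"required":["targets"]}

```bash
mkdir -p pics; ls; cat > h.py <<'E'
import numpy as np, cv2
from plant import sense, snapshot, camera_params, close_job, pinch_z
from scipy.spatial.transform import Rotation as Ro
def K(p): return 240/np.tan(np.radians(p['vfov'])/2)
def ray(p,u,v):
    R=np.array(p['R']);t=np.array(p['t']);f=K(p)
    d=np.array([(u-p['cx'])/f,(v-p['cy'])/f,1.]); return -R.T@t, R.T@d
def onz(p,u,v,z):
    o,d=ray(p,u,v); return o+d*(z-o[2])/d[2]
def cloud(p,D):
    f=K(p);v,u=np.mgrid[:480,:640]
    c=np.stack([(u-p['cx'])/f*D,(v-p['cy'])/f*D,D],-1)
    return (c-np.array(p['t']))@np.array(p['R'])
E
python3 - <<'E'
from h import *
print(sense(),pinch_z)
for n in ('top','side'):
    p=camera_params(n);im,D=snapshot(n);cv2.imwrite(f'pics/{n}0.png',im);np.savez(n+'0.npz',im=im,D=D)
    print(n,p,(D>0).mean(),D.min(),D.max())
E
```

```text
pics
{'time_s': 0.0, 'joint_pos': array([ 9.52593515e-01,  3.13428208e-01,  1.49841075e+00,  1.68367028e-05,
        1.33100423e+00, -2.23410981e-01]), 'dq': array([-5.26234500e-04,  2.54443590e-03,  4.64154989e-05, -1.18701614e-03,
        4.43635269e-04,  1.10944143e-03]), 'joint_efforts': array([ 3.88523531e-04, -4.02216554e+01, -2.52268714e+01,  6.95236051e-02,
        3.54149030e-02, -6.39127484e-05]), 'ee_pos': array([0.20179425, 0.48441044, 0.23818214]), 'orientation': array([-3.14037683e+00, -2.93006676e-04,  2.74679664e+00]), 'ft_force': array([0.14704856, 0.54772475, 0.55020473]), 'moment': array([-0.03367396,  0.00438383, -0.00057602]), 'grip_force': 0.0, 'width': 0.08815558524363419} 0.0187
top {'vfov': 57.49719162646992, 'cx': 319.91710906586565, 'cy': 240.21766906010416, 'R': array([[ 0.01687935, -0.99984308,  0.00537692],
       [-0.99342335, -0.01737959, -0.11317246],
       [ 0.11324815, -0.00343128, -0.99356081]]), 't': array([-0.02045151,  0.54799444,  1.19249412])} 0.9958528645833333 0.0 2.0939736
side {'vfov': 52.7846294178632, 'cx': 320.9609329918486, 'cy': 232.09880360978067, 'R': array([[ 0.45400245, -0.89090876, -0.012781  ],
       [-0.55828351, -0.2732603 , -0.78335709],
       [ 0.69440715,  0.36278146, -0.62144052]]), 't': array([-0.24488032,  0.41888952,  0.7901236 ])} 0.9959830729166667 0.0 2.5656605
```

View pics/top0.png

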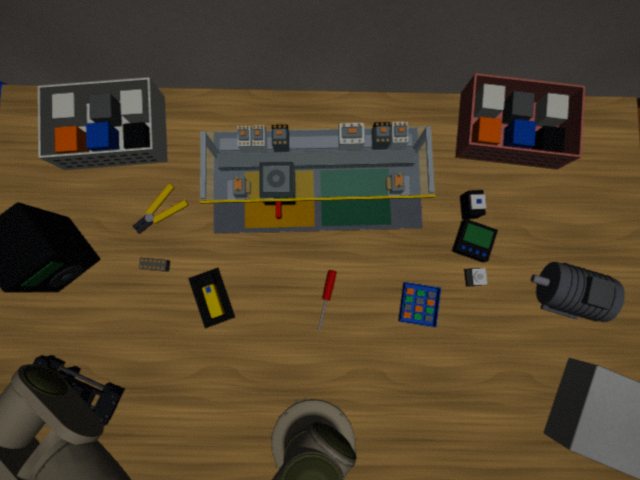

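View pics/side0.png

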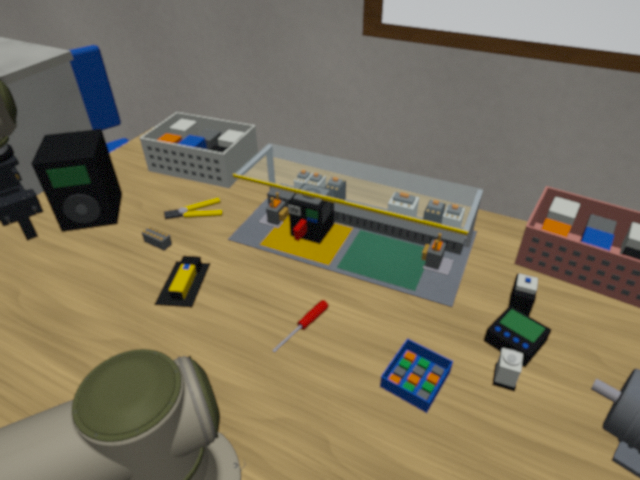

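The top view shows the panel across the middle with the drive at (278,180), in the yellow bay on the left (+y). The red handle is at (279,210) and the green bay is at (355,197). The scanner is on its mat at (212,298) and the screwdriver at (327,290). The side view agrees: handle (300,229), scanner (184,279).

```bash
python3 - <<'E'
from h import *
def rect(P):
    r=cv2.minAreaRect((P[:,:2]*1000).astype(np.float32)); return np.round(cv2.boxPoints(r)).tolist(), np.round(P.mean(0),4), np.round(np.median(P[:,2]),4)
for n in ('top','side'):
    z=np.load(n+'0.npz');im,D=z['im'],z['D'];p=camera_params(n);C=cloud(p,D)
    h=cv2.cvtColor(im,cv2.COLOR_BGR2HSV);H,S,V=cv2.split(h)
    yel=(H>18)&(H<33)&(S>150)&(V>90); red=((H<6)|(H>174))&(S>150)&(V>70); grn=(H>65)&(H<90)&(S>100)
    x,y,zz=C[...,0],C[...,1],C[...,2]
    def show(name,m):
        m=m&(D>0); print(n,name,m.sum(), *(rect(C[m]) if m.sum()>5 else ['none']))
    show('green',grn&(x>.3)&(abs(zz-.004)<.02)); show('yellow',yel&(x>.3)&(x<.8)&(abs(zz-.004)<.015)&(y<.3))
    show('strip',yel&(zz>.13)&(zz<.2)); show('handle',red&(zz>.03)&(zz<.1)&(x>.45)&(y<.3)&(y>-.2))
    show('scan',yel&(zz<.06)&(zz>.02)&(x<.5)&(y>.1)&(y<.4))
    show('screw',red&(x<.5)&(zz<.05)&(abs(y)<.2))
    blk=(V<60)&(x>.25)&(x<.5)&(y>.1)&(y<.38); show('mat',blk&(zz<.012)&(zz>-.005)); show('head',blk&(zz>.022)&(zz<.05))
    show('drivetop',(zz>.11)&(zz<.135)&(x>.5)&(x<.75)&(y<.25)&(y>-.05)&(V<120))
    m=(zz>.03)&(zz<.07)&(x>.5)&(x<.75)&(y<-.17)&(y>-.35);show('block',m&~grn)
print(K(camera_params('top')))
E
```

```text
top green 1884 [[295.0, 676.0], [336.0, -329.0], [680.0, -315.0], [638.0, 691.0]] [ 0.6081 -0.1172  0.0056] 0.0048
top yellow 7384 [[300.0, -942.0], [799.0, -942.0], [800.0, 300.0], [300.0, 300.0]] [ 0.5398 -0.3027  0.001 ] 0.0008
top strip 1318 [[620.0, 293.0], [645.0, -294.0], [722.0, -291.0], [697.0, 296.0]] [0.656  0.0463 0.1739] 0.1737
top handle 73 [[607.0, 110.0], [607.0, 99.0], [649.0, 100.0], [649.0, 111.0]] [0.6277 0.1047 0.0713] 0.0718
top scan 346 [[329.0, 283.0], [341.0, 252.0], [422.0, 284.0], [410.0, 315.0]] [0.3723 0.2812 0.0331] 0.0332
top screw 221 [[382.0, -39.0], [462.0, -58.0], [467.0, -37.0], [387.0, -18.0]] [ 0.4246 -0.0381  0.0233] 0.0233
top mat 1020 [[299.0, 308.0], [331.0, 224.0], [470.0, 277.0], [438.0, 361.0]] [0.3798 0.29   0.0035] 0.0036
top head 218 [[322.0, 287.0], [339.0, 243.0], [455.0, 289.0], [437.0, 333.0]] [0.4197 0.3002 0.0343] 0.035
top drivetop 0 none
top block 0 none
side green 3425 [[328.0, -402.0], [747.0, -431.0], [824.0, 683.0], [405.0, 712.0]] [ 0.6475 -0.1253  0.0057] 0.0046
side yellow 1868 [[344.0, 281.0], [355.0, -327.0], [765.0, -3
[... 262 characters left out ...]
0.0631] 0.0674
side scan 415 [[326.0, 282.0], [341.0, 247.0], [428.0, 284.0], [413.0, 319.0]] [0.3721 0.2793 0.0321] 0.0328
side screw 289 [[381.0, -41.0], [461.0, -59.0], [465.0, -40.0], [385.0, -22.0]] [ 0.4217 -0.0413  0.0221] 0.0227
side mat 709 [[300.0, 304.0], [330.0, 226.0], [468.0, 279.0], [437.0, 358.0]] [0.3692 0.2807 0.0037] 0.0036
side head 176 [[320.0, 286.0], [336.0, 244.0], [452.0, 288.0], [435.0, 331.0]] [0.4074 0.2918 0.0324] 0.0339
side drivetop 423 [[641.0, 151.0], [652.0, 58.0], [698.0, 63.0], [687.0, 156.0]] [0.666  0.1035 0.1195] 0.1191
side block 367 [[684.0, -195.0], [686.0, -242.0], [741.0, -240.0], [739.0, -193.0]] [ 0.7028 -0.2216  0.051 ] 0.0539
437.48765909817195
```

```bash
python3 - <<'E'
from h import *
def big(m):
    n,l,s,c=cv2.connectedComponentsWithStats(m.astype(np.uint8)); return l==1+np.argmax(s[1:,4])
def q(P,yaw):
    R=np.array([[np.cos(yaw),np.sin(yaw)],[-np.sin(yaw),np.cos(yaw)]]);a=P[:,:2]@R.T
    return np.round(np.percentile(a,[1,50,99],axis=0)*1000,1).tolist()
for n in ('top','side'):
    z=np.load(n+'0.npz');im,D=z['im'],z['D'];p=camera_params(n);C=cloud(p,D)
    H,S,V=cv2.split(cv2.cvtColor(im,cv2.COLOR_BGR2HSV));x,y,zz=C[...,0],C[...,1],C[...,2]
    yel=(H>18)&(H<33)&(S>150)&(V>90); grn=(H>65)&(H<90)&(S>100); red=((H<6)|(H>174))&(S>150)&(V>70)
    m=yel&(zz>.165)&(zz<.185)&(abs(y)<.28); k=np.polyfit(y[m],x[m],1);yaw=-np.arctan(k[0])*-1
    yaw=np.arctan(-k[0]);print(n,'strip x at y=0',k[1],'yaw',yaw, 'z',np.median(zz[m]))
    for nm,mm in (('green',big(grn&(x>.45)&(x<.8)&(abs(y)<.35))),('yellow',big(yel&(x>.45)&(x<.75)&(abs(zz-.004)<.01)&(y<.27)&(y>-.1))),('handle',big(red&(zz>.03)&(zz<.1)&(x>.5)&(y<.3)&(y>0)))):
        mm&=D>0; print(nm,mm.sum(),q(C[mm],yaw),np.median(zz[mm]))
    m=red&(zz>.03)&(zz<.1)&(x>.5)&(y<.3)&(y>.0)
    m=(zz>.03)&(zz<.065)&(x>.5)&(x<.78)&(y<-.14)&(y>-.3)&~grn;print('block',m.sum(),q(C[m],yaw))
    o=(H>8)&(H<22)&(S>110)&(zz<.065)&(x>.6)&(y<-.1)&(y>-.32)&(zz>.015); print('contact',o.sum(),q(C[o],yaw) if o.sum() else '')
    # drive front: side view only, dark points between heights at front
    if n=='side':
        m=(zz>.075)&(zz<.115)&(y>.04)&(y<.2)&(x>.6)&(x<.68)&(V<90); print('front',m.sum()); k=np.polyfit(y[m],x[m],1); print('front fit',k,np.std(x[m]-np.polyval(k,y[m])))
        w=(V>110)&(S<80)&(zz>.075)&(zz<.115)&(y>.04)&(y<.2)&(x>.6)&(x<.68); print('label',w.sum(),C[w].mean(0))
E
```

```text
top strip x at y=0 0.6561770869135394 yaw -0.006946581557291029 z 0.1737299891743744
green 1691 [[596.9, -204.7], [634.8, -108.7], [671.9, -11.5]] 0.004558556134651305
yellow 1541 [[585.3, 14.4], [620.3, 108.0], [663.5, 209.1]] 0.004322529162012695
handle 73 [[606.7, 103.3], [626.9, 108.9], [646.8, 115.3]] 0.07177905685451728Traceback (most recent call last):
  File "<stdin>", line 16, in <module>
  File "<stdin>", line 6, in q
    return _quantile_unchecked(
        a, q, axis, out, overwrite_input, method, keepdims, weights)
    return _ureduce(a,
                    func=_quantile_ureduce_func,
    ...<5 lines>...
                    overwrite_input=overwrite_input,
                    method=method)
    r = func(a, **kwargs)
    result = _quantile(arr,
                       quantiles=q,
    ...<2 lines>...
                       out=out,
                       weights=wgt)
    slices_having_nans = np.isnan(arr[-1, ...])
                                  ~~~^^^^^^^^^
IndexError: index -1 is out of bounds for axis 0 with size 0
```

```bash
python3 - <<'E'
from h import *
def big(m):
    n,l,s,c=cv2.connectedComponentsWithStats(m.astype(np.uint8)); return l==1+np.argmax(s[1:,4])
def q(P,yaw):
    if len(P)<5: return len(P)
    R=np.array([[np.cos(yaw),np.sin(yaw)],[-np.sin(yaw),np.cos(yaw)]]);a=P[:,:2]@R.T
    return np.round(np.percentile(a,[1,50,99],axis=0)*1000,1).tolist(),np.round(np.percentile(P[:,2],[1,50,99])*1000)
for n in ('top','side'):
    z=np.load(n+'0.npz');im,D=z['im'],z['D'];p=camera_params(n);C=cloud(p,D)
    H,S,V=cv2.split(cv2.cvtColor(im,cv2.COLOR_BGR2HSV));x,y,zz=C[...,0],C[...,1],C[...,2]
    yel=(H>18)&(H<33)&(S>150)&(V>90); grn=(H>65)&(H<90)&(S>100); red=((H<6)|(H>174))&(S>150)&(V>70)
    m=yel&(zz>.165)&(zz<.185)
    pts=[]
    v,u=np.nonzero(m)
    for uu in np.unique(u): pts.append(onz(p,uu,np.mean(v[(u==uu)]) if n=='side' else np.median(v[u==uu]),.170))
    P=np.array(pts)[10:-10]
    k=np.polyfit(P[:,1],P[:,0],1);r=P[:,0]-np.polyval(k,P[:,1]);g=abs(r)<.004;k=np.polyfit(P[g,1],P[g,0],1)
    yaw=np.arctan(-k[0]);print(n,'strip x at y=0',k[1],'yaw',yaw,g.mean(),'ends',P[0],P[-1])
    yaw=.043
    for nm,mm in (('green',big(grn&(x>.45)&(x<.8)&(abs(y)<.35)&(zz<.02))),('yellow',big(yel&(x>.45)&(x<.75)&(abs(zz-.004)<.01)&(y<.27)&(y>-.1))),('handle',big(red&(zz>.03)&(zz<.1)&(x>.5)&(y<.3)&(y>0)))):
        mm&=D>0; print(nm,mm.sum(),q(C[mm],yaw))
        if nm!='handle':
            mm=mm.astype(np.uint8); c=max(cv2.findContours(mm,0,2)[0],key=cv2.contourArea)[:,0]
            print('  hull',[np.round(onz(p,*a,.004)[:2]*1000).tolist() for a in cv2.approxPolyDP(cv2.convexHull(c),4,True)[:,0].astype(float)])
    m=(zz>.03)&(zz<.065)&(x>.5)&(x<.78)&(y<-.14)&(y>-.3)&~grn;print('block',m.sum(),q(C[m],yaw))
    o=(H>8)&(H<22)&(S>110)&(zz<.08)&(x>.6)&(y<-.1)&(y>-.32)&(zz>.015); print('contact',o.sum(),q(C[o],yaw))
    m=(zz>.075)&(zz<.115)&(y>.04)&(y<.2)&(x>.6)&(x<.68)&(V<90); print('front',m.sum())
    if m.sum()>50: k=np.polyfit(y[m],x[m],1); print('front fit',k,np.std(x[m]-np.polyval(k,y[m])))
    w=(V>110)&(S<80)&(zz>.075)&(zz<.115)&(y>.04)&(y<.2)&(x>.6)&(x<.68); print('label',w.sum(),q(C[w],yaw))
E
```

```text
top strip x at y=0 0.6382303469208463 yaw 0.03972153701490181 0.3888888888888889 ends [0.62497274 0.26827713 0.17      ] [ 0.64868574 -0.26985064  0.17      ]
green 1691 ([[593.3, -236.6], [628.4, -139.8], [664.0, -43.0]], array([-1.,  5., 10.]))
  hull [[672.0, -209.0], [602.0, -206.0], [595.0, -16.0], [665.0, -12.0]]
yellow 1541 ([[592.3, -17.0], [625.1, 78.0], [665.4, 178.5]], array([-1.,  4., 10.]))
  hull [[665.0, 11.0], [592.0, 15.0], [586.0, 204.0], [656.0, 207.0]]
handle 73 ([[611.4, 72.4], [631.6, 77.5], [651.6, 83.4]], array([63., 72., 78.]))
block 0 0
contact 65 ([[860.5, -279.3], [864.8, -215.1], [870.9, -150.4]], array([61., 74., 79.]))
front 0
label 0 0
side strip x at y=0 0.6406512951872515 yaw 0.045578931458249254 1.0 ends [0.62892362 0.26334272 0.17      ] [ 0.65153579 -0.27297004  0.17      ]
green 3096 ([[598.4, -232.9], [668.3, -139.2], [753.5, -43.6]], array([1., 4., 8.]))
  hull [[602.0, -16.0], [756.0, -11.0], [764.0, -171.0], [710.0, -202.0], [612.0, -209.0]]
yellow 1801 ([[595.9, -15.9], [642.4, 54.1], [748.2, 177.4]], array([0., 4., 9.]))
  hull [[752.0, 16.0], [602.0, 9.0], [590.0, 202.0], [727.0, 203.0]]
handle 184 ([[608.5, 70.8], [633.4, 74.4], [659.3, 106.9]], array([39., 67., 76.]))
block 656 ([[676.7, -305.0], [724.1, -247.8], [770.8, -175.3]], array([30., 44., 64.]))
contact 140 ([[679.7, -264.6], [700.2, -252.4], [763.1, -225.5]], array([21., 62., 79.]))
front 452
front fit [-0.13135073  0.66713571] 0.005258988994806003
label 0 0
```

```bash
cat >> h.py <<'E'
YAW=.043
def w(u,v,z): c,s=np.cos(YAW),np.sin(YAW); return np.array([u*c-v*s,u*s+v*c,z])
def tilt(a,yaw=YAW):
    s,c=np.sin(a),np.cos(a); return Ro.from_euler('z',yaw)*Ro.from_matrix(np.array([[-c,0,s],[0,1,0],[-s,0,-c]]))
def plan(pos,R,via=None):
    s=sense();R0=Ro.from_euler('xyz',s['orientation']);rv=(R0.inv()*R).as_rotvec()
    print('pos',s['ee_pos'],'rotvec',np.round(rv,4),'shift mm in NEW tool axes',np.round(R.inv().apply(pos-s['ee_pos'])*1000,1))
    return R
E
python3 - <<'E'
from h import *
R=tilt(np.radians(35)); g=w(.6367,.0775,.041)
print(R.apply([0,0,1]),g); plan(g,R); plan(g-R.apply([0,0,.12]),R)
E
```

```text
[ 0.57304625  0.02465619 -0.81915204] [0.63277999 0.10479803 0.041     ]
pos [0.20182185 0.48443347 0.23825357] rotvec [-0.1346 -0.6014 -0.4237] shift mm in NEW tool axes [-226.2 -397.8  399.2]
pos [0.20182185 0.48443347 0.23825357] rotvec [-0.1346 -0.6014 -0.4237] shift mm in NEW tool axes [-226.2 -397.8  279.2]
```

{"op": "play_rows", "data": {"targets": [{"rotation": [-0.0224, -0.1002, -0.0706], "xyz": [0, 0, 0], "gripper": 1}, {"rotation": [-0.0224, -0.1002, -0.0706], "xyz": [0, 0, 0], "gripper": 1}, {"rotation": [-0.0224, -0.1002, -0.0706], "xyz": [0, 0, 0], "gripper": 1}, {"rotation": [-0.0224, -0.1002, -0.0706], "xyz": [0, 0, 0], "gripper": 1}, {"rotation": [-0.0224, -0.1002, -0.0706], "xyz": [0, 0, 0], "gripper": 1}, {"rotation": [-0.0224, -0.1002, -0.0706], "xyz": [0, 0, 0], "gripper": 1}, {"rotation": [0, 0, 0], "xyz": [-16, -28, 20], "gripper": 1}, {"rotation": [0, 0, 0], "xyz": [-16, -28, 20], "gripper": 1}, {"rotation": [0, 0, 0], "xyz": [-16, -28, 20], "gripper": 1}, {"rotation": [0, 0, 0], "xyz": [-16, -28, 20], "gripper": 1}, {"rotation": [0, 0, 0], "xyz": [-16, -28, 20], "gripper": 1}, {"rotation": [0, 0, 0], "xyz": [-16, -28, 20], "gripper": 1}, {"rotation": [0, 0, 0], "xyz": [-16, -28, 20], "gripper": 1}, {"rotation": [0, 0, 0], "xyz": [-16, -28, 20], "gripper": 1}, {"rotation": [0, 0, 0], "xyz": [-16, -28, 20], "gripper": 1}, {"rotation": [0, 0, 0], "xyz": [-16, -28, 20], "gripper": 1}, {"rotation": [0, 0, 0], "xyz": [-16, -28, 20], "gripper": 1}, {"rotation": [0, 0, 0], "xyz": [-16, -28, 20], "gripper": 1}, {"rotation": [0, 0, 0], "xyz": [-16, -28, 20], "gripper": 1}, {"rotation": [0, 0, 0], "xyz": [0, 0, 0], "gripper": 1}]}}

```text
time_s: 2.1
ee_pos: [0.5387, 0.1317, 0.1441]
orientation: [3.141, 0.611, -3.103]
ft_force: [-1.4, -0.4, 0.5]
width: 0.0879
grip_force: 0.0
```

```bash
python3 - <<'E'
from h import *
R=tilt(np.radians(35)); g=w(.6367,.0775,.041)
plan(g,R); plan(g-R.apply([0,0,.12]),R); print(sense()['ft_force'])
p=camera_params('wrist');im,D=snapshot('wrist');cv2.imwrite('pics/w1.png',im)
C=cloud(p,D);H,S,V=cv2.split(cv2.cvtColor(im,cv2.COLOR_BGR2HSV))
def uv(P):
    c,s=np.cos(YAW),np.sin(YAW);return np.stack([P[:,0]*c+P[:,1]*s,-P[:,0]*s+P[:,1]*c,P[:,2]],1)
m=((H<6)|(H>174))&(S>150)&(V>60)&(D>0)&(C[...,0]>.55)
print(m.sum(),np.percentile(uv(C[m]),[1,25,50,75,99],axis=0).round(4))
t=m&(C[...,2]>.068);P=uv(C[t]);print('top',t.sum(),np.percentile(P,[2,50,98],axis=0).round(4),'slope',np.polyfit(P[:,0],P[:,1],1))
E
```

```text
pos [0.53866578 0.13170783 0.14405229] rotvec [-0.002  -0.0002 -0.0034] shift mm in NEW tool axes [-17.  -30.9 137.7]
pos [0.53866578 0.13170783 0.14405229] rotvec [-0.002  -0.0002 -0.0034] shift mm in NEW tool axes [-17.  -30.9  17.7]
[-1.39833062 -0.36028305  0.45927349]
1437 [[0.6104 0.0658 0.0288]
 [0.6116 0.077  0.0539]
 [0.6157 0.0811 0.0671]
 [0.6371 0.0851 0.0728]
 [0.658  0.0873 0.0737]]
top 696 [[0.6108 0.0737 0.0684]
 [0.6285 0.0807 0.0728]
 [0.6572 0.0872 0.0737]] slope [-0.00468217  0.08359141]
```

View pics/w1.png

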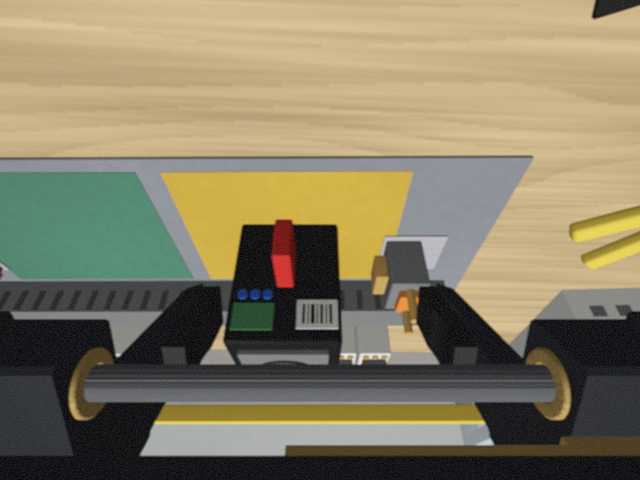

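The wrist view has the handle at (284,253), the label at (317,313), the guard strip at row 415 and the left contact at (380,275). The handle is square, and its centre is at u=0.634, v=0.080.

{"op": "play_rows", "data": {"targets": [{"rotation": [-0.002, 0, -0.003], "xyz": [-9, -14.5, 0], "gripper": 1}, {"rotation": [0, 0, 0], "xyz": [-9, -14.5, 0], "gripper": 1}, {"rotation": [0, 0, 0], "xyz": [0, 0, 25], "gripper": 1}, {"rotation": [0, 0, 0], "xyz": [0, 0, 25], "gripper": 1}, {"rotation": [0, 0, 0], "xyz": [0, 0, 25], "gripper": 1}, {"rotation": [0, 0, 0], "xyz": [0, 0, 25], "gripper": 1}, {"rotation": [0, 0, 0], "xyz": [0, 0, 20], "gripper": 1}, {"rotation": [0, 0, 0], "xyz": [0, 0, 10], "gripper": 1}, {"rotation": [0, 0, 0], "xyz": [0, 0, 5], "gripper": 1}, {"rotation": [0, 0, 0], "xyz": [0, 0, 0], "gripper": 1}, {"rotation": [0, 0, 0], "xyz": [0, 0, 0], "gripper": 1}]}}

```text
time_s: 3.25
ee_pos: [0.6301, 0.1103, 0.0455]
orientation: [3.141, 0.612, -3.095]
ft_force: [-0.1, 0.5, -0.9]
width: 0.0881
grip_force: 0.0
```

```bash
python3 - <<'E'
from h import *
R=tilt(np.radians(35)); g=w(.638,.0795,.041)
plan(g,R); s=sense();print(s['ft_force'],s['moment'],s['width'])
p=camera_params('wrist');im,D=snapshot('wrist');cv2.imwrite('pics/w2.png',im)
E
```

```text
pos [0.63005555 0.11031091 0.04547611] rotvec [0.0027 0.0012 0.0027] shift mm in NEW tool axes [-0.5 -3.6  5.8]
[-0.10361259  0.51920064 -0.88986489] [0.02821523 0.2842684  0.005139  ] 0.0880818096059439
```

View pics/w2.png

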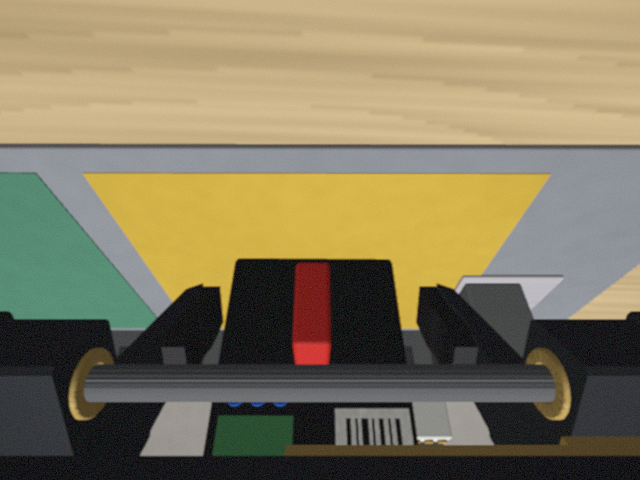

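The handle sits at columns 295–330 between the fingers, about 3 mm to the -y side of their centre, which matches the plan. I'll correct for that and close.

{"op": "play_rows", "data": {"targets": [{"rotation": [0.002, 0, 0.002], "xyz": [0, -3.5, 5], "gripper": 1}, {"rotation": [0, 0, 0], "xyz": [0, 0, 0], "gripper": -1}, {"rotation": [0, 0, 0], "xyz": [0, 0, 0], "gripper": -1}, {"rotation": [0, 0, 0], "xyz": [0, 0, 0], "gripper": -1}, {"rotation": [0, 0, 0], "xyz": [0, 0, 0], "gripper": -1}, {"rotation": [0, 0, 0], "xyz": [0, 0, 0], "gripper": -1}, {"rotation": [0, 0, 0], "xyz": [0, 0, 0], "gripper": -1}, {"rotation": [0, 0, 0], "xyz": [0, 0, 0], "gripper": -1}, {"rotation": [0, 0, 0], "xyz": [0, 0, 0], "gripper": -1}, {"rotation": [0, 0, 0], "xyz": [0, 0, 0], "gripper": -1}]}}

```text
time_s: 4.3
ee_pos: [0.6332, 0.1067, 0.0406]
orientation: [3.141, 0.611, -3.098]
ft_force: [-0.4, -0.9, -0.4]
width: 0.0181
grip_force: 0.0
```

```bash
python3 - <<'E'
from h import *
R=tilt(np.radians(35)); g=w(.638,.0795,.041)
plan(g,R); s=sense();print(s['ft_force'],s['moment'],s['width'],s['grip_force'])
E
```

```text
pos [0.63320624 0.10668429 0.04056042] rotvec [0.0005 0.0004 0.0004] shift mm in NEW tool axes [-0.9  0.1  0.1]
[-0.38407498 -0.90686764 -0.40684061] [0.00647077 0.25991117 0.04683582] 0.018079760513185175 0.0
```

{"op": "play_rows", "data": {"targets": [{"rotation": [0, 0, 0], "xyz": [0, 0, 0], "gripper": -1}, {"rotation": [0, 0, 0], "xyz": [0, 0, 0], "gripper": -1}, {"rotation": [0, 0, 0], "xyz": [0, 0, 0], "gripper": -1}, {"rotation": [0, 0, 0], "xyz": [0, 0, 0], "gripper": -1}]}}

```text
time_s: 4.7
ee_pos: [0.6332, 0.1067, 0.0406]
orientation: [3.141, 0.611, -3.098]
ft_force: [-0.2, -0.1, 0.7]
width: 0.0137
grip_force: 30.0
```

{"op": "play_rows", "data": {"targets": [{"rotation": [0, 0, 0], "xyz": [0, -1, 0], "gripper": -1}, {"rotation": [0, 0, 0], "xyz": [0, -3, 0], "gripper": -1}, {"rotation": [0, 0, 0], "xyz": [0, -5, 0], "gripper": -1}, {"rotation": [0, 0, 0], "xyz": [0, -5, 0], "gripper": -1}, {"rotation": [0, 0, 0], "xyz": [0, -5, 0], "gripper": -1}]}}

```text
time_s: 5.2
ee_pos: [0.6339, 0.0876, 0.0405]
orientation: [3.141, 0.611, -3.097]
ft_force: [0.0, 3.5, 0.9]
width: 0.0137
grip_force: 30.0
```

{"op": "play_rows", "data": {"targets": [{"rotation": [0, 0, 0], "xyz": [0, -8, 0], "gripper": -1}, {"rotation": [0, 0, 0], "xyz": [0, -12, 0], "gripper": -1}, {"rotation": [0, 0, 0], "xyz": [0, -12, 0], "gripper": -1}, {"rotation": [0, 0, 0], "xyz": [0, -12, 0], "gripper": -1}, {"rotation": [0, 0, 0], "xyz": [0, -12, 0], "gripper": -1}, {"rotation": [0, 0, 0], "xyz": [0, -12, 0], "gripper": -1}, {"rotation": [0, 0, 0], "xyz": [0, -12, 0], "gripper": -1}, {"rotation": [0, 0, 0], "xyz": [0, -12, 0], "gripper": -1}, {"rotation": [0, 0, 0], "xyz": [0, -12, 0], "gripper": -1}, {"rotation": [0, 0, 0], "xyz": [0, -12, 0], "gripper": -1}, {"rotation": [0, 0, 0], "xyz": [0, -12, 0], "gripper": -1}, {"rotation": [0, 0, 0], "xyz": [0, -12, 0], "gripper": -1}, {"rotation": [0, 0, 0], "xyz": [0, -12, 0], "gripper": -1}, {"rotation": [0, 0, 0], "xyz": [0, -12, 0], "gripper": -1}, {"rotation": [0, 0, 0], "xyz": [0, -12, 0], "gripper": -1}, {"rotation": [0, 0, 0], "xyz": [0, -8, 0], "gripper": -1}, {"rotation": [0, 0, 0], "xyz": [0, 0, 0], "gripper": -1}]}}

```text
time_s: 6.9
ee_pos: [0.6424, -0.0977, 0.0408]
orientation: [-3.14, 0.61, -3.1]
ft_force: [-0.2, -0.3, -2.1]
width: 0.0139
grip_force: 30.0
```

```bash
python3 - <<'E'
from h import *
s=sense();print(s['ft_force'],s['moment'],s['width'],s['grip_force'],s['ee_pos'])
P=s['ee_pos'];print('uv',w(0,0,0)[0],P[0]*np.cos(YAW)+P[1]*np.sin(YAW),-P[0]*np.sin(YAW)+P[1]*np.cos(YAW))
im,D=snapshot('wrist');cv2.imwrite('pics/w3.png',im)
im,D=snapshot('side');cv2.imwrite('pics/s3.png',cv2.resize(im[150:310,200:500],None,fx=2.5,fy=2.5,interpolation=2))
E
```

```text
[-0.23950951 -0.34533355 -2.1166287 ] [-0.14755077  0.49604061 -0.21878155] 0.013946833629200373 30.01684061355263 [ 0.64244285 -0.09770462  0.04076323]
uv 0.0 0.6376489999602616 -0.12523083807631025
```

View pics/w3.png

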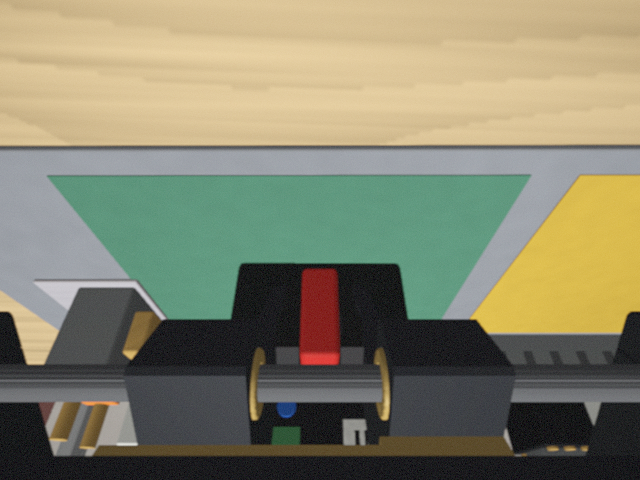

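The drive is at the middle of the green bay. The right block is at (95,325), with its brass contact at about (145,335), partly hidden. I'll estimate its inner face from depth and then go by touch.

```bash
python3 - <<'E'
from h import *
p=camera_params('wrist');im,D=snapshot('wrist');C=cloud(p,D)
c,s=np.cos(YAW),np.sin(YAW);U=C[...,0]*c+C[...,1]*s;Vv=-C[...,0]*s+C[...,1]*c
H,S,V=cv2.split(cv2.cvtColor(im,cv2.COLOR_BGR2HSV))
sub=np.zeros(D.shape,bool);sub[290:362,40:170]=1
b=sub&(S>110)&(H>8)&(H<28)&(C[...,2]<.07)&(C[...,2]>.01)
for m in (b,sub&(S<60)&(C[...,2]>.045)&(C[...,2]<.06)): print(m.sum(),[np.percentile(a[m],[2,25,50,75,98]).round(4) for a in (U,Vv,C[...,2])])
E
```

```text
1023 [array([0.6878, 0.6888, 0.6893, 0.6902, 0.6984]), array([-0.2356, -0.2319, -0.2289, -0.2253, -0.2235]), array([0.0211, 0.0263, 0.0325, 0.0392, 0.0452])]
1066 [array([0.6798, 0.6806, 0.6811, 0.6817, 0.6947]), array([-0.2685, -0.2595, -0.2496, -0.2399, -0.2354]), array([0.0451, 0.0467, 0.0486, 0.0506, 0.0525])]
```

{"op": "play_rows", "data": {"targets": [{"rotation": [0, 0, 0], "xyz": [0, -6, 0], "gripper": -1}, {"rotation": [0, 0, 0], "xyz": [0, -6, 0], "gripper": -1}, {"rotation": [0, 0, 0], "xyz": [0, -4, 0], "gripper": -1}, {"rotation": [0, 0, 0], "xyz": [0, -2, 0], "gripper": -1}, {"rotation": [0, 0, 0], "xyz": [0, -2, 0], "gripper": -1}]}}

```text
time_s: 7.55
ee_pos: [0.6442, -0.1157, 0.0419]
orientation: [3.141, 0.607, -3.099]
ft_force: [0.1, 0.8, -3.7]
width: 0.0132
grip_force: 30.0
```

```bash
python3 - <<'E'
from h import *
s=sense();P=s['ee_pos'];v=-P[0]*np.sin(YAW)+P[1]*np.cos(YAW);print(v,s['ft_force'],s['moment'],s['dq'].round(4),s['joint_pos'])
plan(w(.638,v-.024,.041),tilt(np.radians(35)));plan(w(.638,v,.041),tilt(np.radians(35)))
E
```

```text
-0.14333639024499853 [ 0.13911192  0.77194398 -3.72431311] [0.18862333 0.84127405 0.16644813] [-0.0304  0.0063 -0.021  -0.0211  0.0259  0.0001] [-0.46419567  0.62169216  1.75000927  0.91317124  0.35736192 -2.87984824]
pos [ 0.64423327 -0.11574989  0.04191662] rotvec [-0.0002 -0.004  -0.0005] shift mm in NEW tool axes [  1.1 -24.    0.4]
pos [ 0.64423327 -0.11574989  0.04191662] rotvec [-0.0002 -0.004  -0.0005] shift mm in NEW tool axes [1.1 0.  0.4]
```

Joint 6 has reached its -2.88 limit, which explains the drift. I'll release, back out, and regrasp with a half turn. First I'll check how far the camera is offset, since the guard is close.

```bash
python3 - <<'E'
from h import *
s=sense();p=camera_params('wrist');R=np.array(p['R']);o=-R.T@np.array(p['t']);T=Ro.from_euler('xyz',s['orientation'])
print('cam in tool',T.inv().apply(o-s['ee_pos']),'axis',T.inv().apply(R[2]))
E
```

```text
cam in tool [ 0.07893616  0.00031013 -0.14570665] axis [-0.30584186 -0.0009836   0.95208182]
```

{"op": "play_rows", "data": {"targets": [{"rotation": [0, 0, 0], "xyz": [0, 0, 0], "gripper": 0.2}, {"rotation": [0, 0, 0], "xyz": [0, 0, 0], "gripper": 0.2}, {"rotation": [0, 0, 0], "xyz": [0, 0, 0], "gripper": 0.2}, {"rotation": [0, 0, 0], "xyz": [0, 0, 0], "gripper": 0.2}, {"rotation": [0, 0, 0], "xyz": [0, 0, 0], "gripper": 0.2}]}}

```text
time_s: 8.05
ee_pos: [0.6445, -0.1157, 0.0423]
orientation: [-3.141, 0.608, -3.099]
ft_force: [-0.4, 0.0, -0.5]
width: 0.0515
grip_force: 0.0
```

{"op": "play_rows", "data": {"targets": [{"rotation": [0, 0, 0], "xyz": [0, 0, -10], "gripper": 0.2}, {"rotation": [0, 0, 0], "xyz": [0, 0, -20], "gripper": 0.2}, {"rotation": [0, 0, 0], "xyz": [0, 0, -20], "gripper": 0.2}, {"rotation": [0, 0, 0], "xyz": [0, 0, -20], "gripper": 0.2}, {"rotation": [0, 0.07, 0], "xyz": [0, 0, 0], "gripper": 0.2}, {"rotation": [0, 0.07, 0], "xyz": [0, 0, 0], "gripper": 0.2}, {"rotation": [0, 0, 0], "xyz": [0, 0, 0], "gripper": 0.2}]}}

```text
time_s: 8.75
ee_pos: [0.6053, -0.1177, 0.1012]
orientation: [-3.139, 0.469, -3.098]
ft_force: [-0.7, -0.6, -0.3]
width: 0.0527
grip_force: 0.0
```

```bash
python3 - <<'E'
from h import *
s=sense();print(s['joint_pos'],s['orientation'])
plan(w(.6355,-.1433,.0395),tilt(np.radians(27)))
im,D=snapshot('wrist');p=camera_params('wrist');C=cloud(p,D);cv2.imwrite('pics/w4.png',im)
c,sn=np.cos(YAW),np.sin(YAW);U=C[...,0]*c+C[...,1]*sn;Vv=-C[...,0]*sn+C[...,1]*c
H,S,V=cv2.split(cv2.cvtColor(im,cv2.COLOR_BGR2HSV))
m=((H<6)|(H>174))&(S>150)&(V>60)&(D>0)&(C[...,2]>.068)&(C[...,0]>.55)
print('handle top',m.sum(),[np.percentile(a[m],[2,50,98]).round(4) for a in (U,Vv,C[...,2])],np.polyfit(U[m],Vv[m],1))
b=(S>110)&(H>8)&(H<28)&(C[...,2]<.046)&(C[...,2]>.019)&(Vv<-.2)&(Vv>-.25)&(U>.68)&(U<.72)
print('brass',b.sum(),[np.percentile(a[b],[2,50,98]).round(4) for a in (U,Vv,C[...,2])])
E
```

```text
[-0.47336539  0.47324891  1.74081953  0.43460722  0.55409206 -2.416095  ] [-3.13926056  0.46916921 -3.09772808]
pos [ 0.60531741 -0.11767908  0.10123975] rotvec [-0.0019 -0.0021  0.0008] shift mm in NEW tool axes [-3.9  0.3 71.3]
handle top 1292 [array([0.6119, 0.6298, 0.6578]), array([-0.1496, -0.1427, -0.1362]), array([0.0686, 0.072 , 0.0729])] [ 0.00176206 -0.14401352]
brass 592 [array([0.6876, 0.6891, 0.7025]), array([-0.2352, -0.2288, -0.2231]), array([0.0209, 0.0348, 0.0446])]
```

{"op": "play_rows", "data": {"targets": [{"rotation": [-0.002, -0.002, 0.001], "xyz": [-4, 0.3, 0], "gripper": 0.2}, {"rotation": [0, 0, 0], "xyz": [0, 0, 20], "gripper": 0.2}, {"rotation": [0, 0, 0], "xyz": [0, 0, 20], "gripper": 0.2}, {"rotation": [0, 0, 0], "xyz": [0, 0, 20], "gripper": 0.2}, {"rotation": [0, 0, 0], "xyz": [0, 0, 11], "gripper": 0}, {"rotation": [0, 0, 0], "xyz": [0, 0, 0], "gripper": -1}, {"rotation": [0, 0, 0], "xyz": [0, 0, 0], "gripper": -1}, {"rotation": [0, 0, 0], "xyz": [0, 0, 0], "gripper": -1}, {"rotation": [0, 0, 0], "xyz": [0, 0, 0], "gripper": -1}, {"rotation": [0, 0, 0], "xyz": [0, 0, 0], "gripper": -1}, {"rotation": [0, 0, 0], "xyz": [0, 0, 0], "gripper": -1}, {"rotation": [0, 0, 0], "xyz": [0, 0, 0], "gripper": -1}]}}

```text
time_s: 10.0
ee_pos: [0.6403, -0.1156, 0.039]
orientation: [3.14, 0.47, -3.1]
ft_force: [-4.3, 0.1, 6.3]
width: 0.0133
grip_force: 30.0
```

```bash
cat >> h.py <<'E'
def st():
    s=sense();P=s['ee_pos'];c,n=np.cos(YAW),np.sin(YAW)
    print('u,v,z',(P[0]*c+P[1]*n).round(4),(-P[0]*n+P[1]*c).round(4),P[2].round(4),'F',s['ft_force'].round(2),'M',s['moment'].round(2),'w',round(s['width'],4),s['grip_force'],s['joint_pos'].round(2))
E
python3 -c "
from h import *
st();plan(w(.6355,-.1433,.0395),tilt(np.radians(27)))"
```

```text
u,v,z 0.6347 -0.143 0.039 F [-4.26  0.13  6.26] M [-0.02  0.44 -0.02] w 0.0133 30.001991539025372 [-0.44  0.63  1.67  0.49  0.46 -2.46]
pos [ 0.6402532  -0.11561634  0.03895687] rotvec [ 0.0012 -0.0009 -0.0013] shift mm in NEW tool axes [-1.  -0.3 -0.1]
```

{"op": "play_rows", "data": {"targets": [{"rotation": [0, 0, 0], "xyz": [0, -2, -0.4], "gripper": -1}, {"rotation": [0, 0, 0], "xyz": [0, -5, 0], "gripper": -1}, {"rotation": [0, 0, 0], "xyz": [0, -5, 0], "gripper": -1}, {"rotation": [0, 0, 0], "xyz": [0, -5, 0], "gripper": -1}, {"rotation": [0, 0, 0], "xyz": [0, -5, 0], "gripper": -1}, {"rotation": [0, 0, 0], "xyz": [0, -3, 0], "gripper": -1}, {"rotation": [0, 0, 0], "xyz": [0, 0, 0], "gripper": -1}]}}

```text
time_s: 10.7
ee_pos: [0.6414, -0.141, 0.039]
orientation: [3.14, 0.47, -3.1]
ft_force: [-0.5, 1.8, 5.5]
width: 0.014
grip_force: 30.0
```

```bash
python3 -c "
from h import *
st()"
```

```text
u,v,z 0.6347 -0.1685 0.039 F [-0.46  1.84  5.45] M [ 0.32 -0.11  0.27] w 0.014 30.024398043685423 [-0.48  0.65  1.65  0.51  0.49 -2.5 ]
```

{"op": "play_rows", "data": {"targets": [{"rotation": [0, 0, 0], "xyz": [0, -2, 0], "gripper": -1}, {"rotation": [0, 0, 0], "xyz": [0, -2, 0], "gripper": -1}, {"rotation": [0, 0, 0], "xyz": [0, -1, 0], "gripper": -1}, {"rotation": [0, 0, 0], "xyz": [0, -1, 0], "gripper": -1}]}}

```text
time_s: 11.1
ee_pos: [0.6416, -0.1462, 0.039]
orientation: [3.139, 0.47, -3.1]
ft_force: [-1.0, 5.5, 6.4]
width: 0.0137
grip_force: 30.1
```

{"op": "play_rows", "data": {"targets": [{"rotation": [0, 0, 0], "xyz": [0, -1, 0], "gripper": -1}, {"rotation": [0, 0, 0], "xyz": [0, -1, 0], "gripper": -1}]}}

```text
time_s: 11.3
ee_pos: [0.6417, -0.1482, 0.0389]
orientation: [3.139, 0.47, -3.1]
ft_force: [-0.3, 5.5, 5.5]
width: 0.0137
grip_force: 30.0
```

{"op": "play_rows", "data": {"targets": [{"rotation": [0, 0, 0], "xyz": [0, -1, 0], "gripper": -1}, {"rotation": [0, 0, 0], "xyz": [0, -1, 0], "gripper": -1}]}}

```text
time_s: 11.5
ee_pos: [0.6417, -0.1502, 0.0389]
orientation: [3.139, 0.47, -3.1]
ft_force: [0.0, 5.9, 6.9]
width: 0.0135
grip_force: 30.1
```

```bash
python3 -c "
from h import *
st()"
```

```text
u,v,z 0.6347 -0.1777 0.0389 F [0.01 5.94 6.94] M [ 0.89 -0.25  0.62] w 0.0135 30.050100128303896 [-0.5   0.65  1.64  0.51  0.5  -2.52]
```

{"op": "play_rows", "data": {"targets": [{"rotation": [0, 0, 0], "xyz": [0, -1, 0], "gripper": -1}, {"rotation": [0, 0, 0], "xyz": [0, -1, 0], "gripper": -1}]}}

```text
time_s: 11.7
ee_pos: [0.6418, -0.1522, 0.039]
orientation: [3.139, 0.47, -3.1]
ft_force: [-1.0, 5.8, 6.5]
width: 0.0136
grip_force: 30.1
```

{"op": "play_rows", "data": {"targets": [{"rotation": [0, 0, 0], "xyz": [0, -0.7, 0], "gripper": -1}, {"rotation": [0, 0, 0], "xyz": [0, -0.7, 0], "gripper": -1}]}}

```text
time_s: 11.9
ee_pos: [0.6418, -0.1533, 0.0389]
orientation: [3.138, 0.47, -3.1]
ft_force: [-1.2, 7.3, 7.4]
width: 0.0141
grip_force: 30.1
```

```bash
python3 -c "
from h import *
st()"
```

```text
u,v,z 0.6346 -0.1808 0.0389 F [-1.23  7.29  7.39] M [ 1.05 -0.25  0.78] w 0.0141 30.07043541097829 [-0.5   0.65  1.63  0.51  0.5  -2.53]
```

{"op": "play_rows", "data": {"targets": [{"rotation": [0, 0, 0], "xyz": [0, -0.5, 0], "gripper": -1}, {"rotation": [0, 0, 0], "xyz": [0, -0.5, 0], "gripper": -1}]}}

```text
time_s: 12.1
ee_pos: [0.6419, -0.1542, 0.0389]
orientation: [3.138, 0.47, -3.1]
ft_force: [-1.1, 7.2, 8.0]
width: 0.0136
grip_force: 30.1
```

{"op": "play_rows", "data": {"targets": [{"rotation": [0, 0, 0], "xyz": [0, -0.5, 0], "gripper": -1}, {"rotation": [0, 0, 0], "xyz": [0, -0.3, 0], "gripper": -1}]}}

```text
time_s: 12.3
ee_pos: [0.6419, -0.155, 0.0389]
orientation: [3.138, 0.47, -3.099]
ft_force: [-0.7, 7.2, 7.0]
width: 0.0141
grip_force: 30.1
```

```bash
python3 - <<'E'
from h import *
st()
im,D=snapshot('wrist');cv2.imwrite('pics/w5.png',cv2.resize(im[240:400,40:340],None,fx=2.5,fy=2.5,interpolation=2))
E
```

```text
u,v,z 0.6346 -0.1824 0.0389 F [-0.66  7.24  6.95] M [ 1.08 -0.27  0.83] w 0.0141 30.080533791010424 [-0.51  0.65  1.63  0.52  0.51 -2.53]
```

View pics/w5.png

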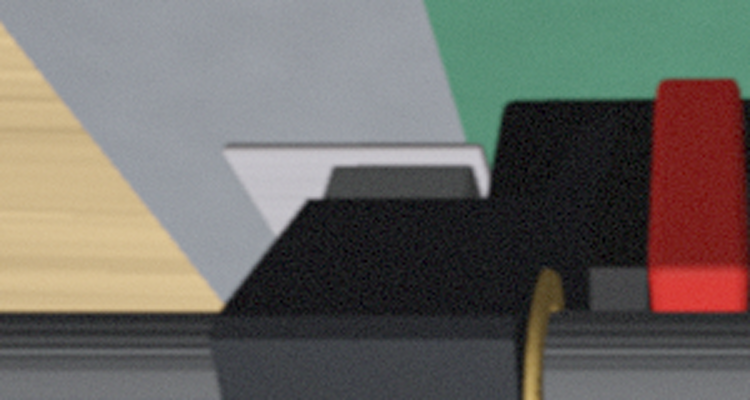

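The block's inner face, at about column 480 of the crop, is still a few mm from the drive's side at 495. The 1.5 N rise fits the spring contact having been touched, so I'll keep going in small steps.

{"op": "play_rows", "data": {"targets": [{"rotation": [0, 0, 0], "xyz": [0, -0.5, 0], "gripper": -1}, {"rotation": [0, 0, 0], "xyz": [0, -0.5, 0], "gripper": -1}]}}

```text
time_s: 12.55
ee_pos: [0.6419, -0.1559, 0.0389]
orientation: [3.138, 0.47, -3.099]
ft_force: [-0.9, 8.4, 8.1]
width: 0.0136
grip_force: 30.1
```

{"op": "play_rows", "data": {"targets": [{"rotation": [0, 0, 0], "xyz": [0, -0.5, 0], "gripper": -1}, {"rotation": [0, 0, 0], "xyz": [0, -0.5, 0], "gripper": -1}]}}

```text
time_s: 12.75
ee_pos: [0.642, -0.1568, 0.0389]
orientation: [3.138, 0.47, -3.099]
ft_force: [-0.5, 7.9, 8.0]
width: 0.014
grip_force: 30.1
```

{"op": "play_rows", "data": {"targets": [{"rotation": [0, 0, 0], "xyz": [0, -0.5, 0], "gripper": -1}]}}

```text
time_s: 12.85
ee_pos: [0.642, -0.1573, 0.039]
orientation: [3.138, 0.47, -3.099]
ft_force: [-0.9, 7.9, 7.8]
width: 0.0134
grip_force: 30.1
```

```bash
python3 -c "
from h import *
st()"
```

```text
u,v,z 0.6346 -0.1847 0.039 F [-0.92  7.86  7.81] M [ 1.29 -0.26  0.97] w 0.0134 30.097100595642985 [-0.51  0.65  1.63  0.52  0.51 -2.53]
```

{"op": "play_rows", "data": {"targets": [{"rotation": [0, 0, 0], "xyz": [0, -0.5, 0], "gripper": -1}]}}

```text
time_s: 12.95
ee_pos: [0.642, -0.1577, 0.0389]
orientation: [3.138, 0.47, -3.099]
ft_force: [-0.7, 8.4, 7.7]
width: 0.0139
grip_force: 30.1
```

{"op": "play_rows", "data": {"targets": [{"rotation": [0, 0, 0], "xyz": [0, -0.4, 0], "gripper": -1}]}}

```text
time_s: 13.05
ee_pos: [0.642, -0.1581, 0.0389]
orientation: [3.138, 0.47, -3.099]
ft_force: [-0.8, 8.6, 7.8]
width: 0.0141
grip_force: 30.1
```

```bash
python3 -c "
from h import *
st()"
```

```text
u,v,z 0.6346 -0.1855 0.0389 F [-0.81  8.6   7.79] M [ 1.25 -0.24  0.99] w 0.0141 30.102968865291757 [-0.51  0.65  1.63  0.52  0.51 -2.54]
```

{"op": "play_rows", "data": {"targets": [{"rotation": [0, 0, 0], "xyz": [0, -0.4, 0], "gripper": -1}]}}

```text
time_s: 13.15
ee_pos: [0.642, -0.1584, 0.0389]
orientation: [3.138, 0.47, -3.099]
ft_force: [-1.7, 10.1, 8.3]
width: 0.0136
grip_force: 30.1
```

{"op": "play_rows", "data": {"targets": [{"rotation": [0, 0, 0], "xyz": [0, -0.3, 0], "gripper": -1}]}}

```text
time_s: 13.25
ee_pos: [0.642, -0.1585, 0.0389]
orientation: [3.137, 0.469, -3.099]
ft_force: [-1.6, 10.8, 8.8]
width: 0.0137
grip_force: 30.1
```

The force jumped to 10.8 N with almost no travel, so the contact is home. Releasing now.

{"op": "play_rows", "data": {"targets": [{"rotation": [0, 0, 0], "xyz": [0, 0, 0], "gripper": 0.2}, {"rotation": [0, 0, 0], "xyz": [0, 0, 0], "gripper": 0.2}, {"rotation": [0, 0, 0], "xyz": [0, 0, 0], "gripper": 0.2}, {"rotation": [0, 0, 0], "xyz": [0, 0, 0], "gripper": 0.2}, {"rotation": [0, 0, 0], "xyz": [0, 0, 0], "gripper": 0.2}, {"rotation": [0, 0, 0], "xyz": [0, 0, -10], "gripper": 0.2}, {"rotation": [0, 0, 0], "xyz": [0, 0, -20], "gripper": 0.2}, {"rotation": [0, 0, 0], "xyz": [0, 0, -20], "gripper": 0.2}, {"rotation": [0, 0, 0], "xyz": [0, 0, -20], "gripper": 0.2}, {"rotation": [0, 0, 0], "xyz": [0, 0, -20], "gripper": 0.2}, {"rotation": [0, 0, 0], "xyz": [0, 0, -20], "gripper": 0.2}, {"rotation": [0, 0, 0], "xyz": [0, 0, 0], "gripper": 0.2}]}}

```text
time_s: 14.45
ee_pos: [0.5923, -0.1626, 0.1393]
orientation: [-3.141, 0.473, -3.099]
ft_force: [0.5, -0.9, -0.6]
width: 0.0528
grip_force: 0.0
```

```bash
cat >> h.py <<'E'
def look(name):
    im,D=snapshot('wrist');p=camera_params('wrist');C=cloud(p,D);cv2.imwrite('pics/'+name,im)
    c,sn=np.cos(YAW),np.sin(YAW);U=C[...,0]*c+C[...,1]*sn;Vv=-C[...,0]*sn+C[...,1]*c;Z=C[...,2]
    H,S,V=cv2.split(cv2.cvtColor(im,cv2.COLOR_BGR2HSV)); f=lambda m:(m.sum(),[np.percentile(a[m],[2,50,98]).round(4).tolist() for a in (U,Vv,Z)]) if m.sum()>5 else 0
    m=((H<6)|(H>174))&(S>150)&(V>60)&(D>0)&(Z>.068)&(C[...,0]>.55); print('handle',f(m),np.polyfit(U[m],Vv[m],1))
    print('brass',f((S>110)&(H>8)&(H<28)&(Z<.046)&(Z>.019)&(Vv<-.2)&(Vv>-.25)&(U>.68)&(U<.72)))
    print('block',f((S<60)&(Z>.03)&(Z<.05)&(Vv<-.2)&(Vv>-.31)&(U>.67)&(U<.69)))
    print('label',f((V>120)&(S<70)&(Z>.084)&(Z<.112)&(U<.672)&(U>.64)&(Vv>-.2)&(Vv<-.11)))
E
python3 -c "
from h import *
st();look('w6.png')"
```

```text
u,v,z 0.5847 -0.1879 0.1393 F [ 0.48 -0.94 -0.64] M [0.05 0.23 0.03] w 0.0528 0.0 [-0.57  0.42  1.71  0.44  0.66 -2.48]
handle (np.int64(980), [[0.6123, 0.631, 0.6581], [-0.1922, -0.1852, -0.1787], [0.0686, 0.0712, 0.0722]]) [ 0.00666507 -0.18959898]
brass 0
block (np.int64(815), [[0.6797, 0.6808, 0.6856], [-0.2691, -0.2519, -0.2355], [0.0307, 0.0404, 0.0496]])
label (np.int64(772), [[0.656, 0.6572, 0.6586], [-0.1747, -0.1629, -0.1497], [0.0843, 0.0978, 0.1066]])
```

View pics/w6.png

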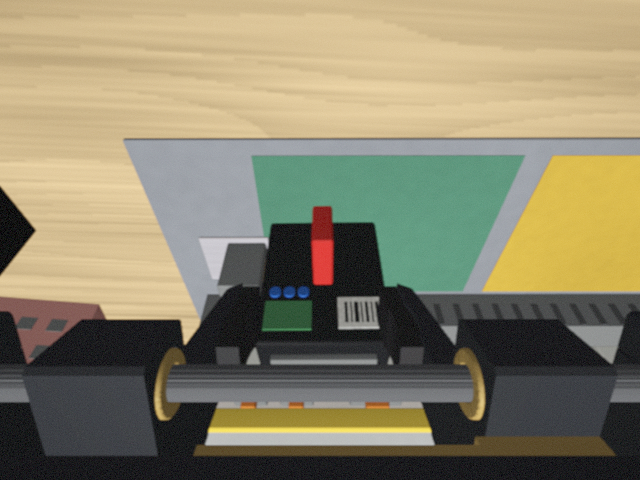

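The drive stands square at v=-0.185, and the block's inner face hasn't moved (-0.2355). In the picture the handle is at (322,245) and the label at (358,312). Next is the scanner.

{"op": "play_rows", "data": {"targets": [{"rotation": [0, 0, 0], "xyz": [13, 0, -29], "gripper": 0.6}, {"rotation": [0, 0, 0], "xyz": [13, 0, -29], "gripper": 0.6}, {"rotation": [0, 0, 0], "xyz": [13, 0, -29], "gripper": 0.6}, {"rotation": [0, 0, 0], "xyz": [13, 0, -29], "gripper": 0.6}, {"rotation": [0, 0.118, 0], "xyz": [0, 0, 0], "gripper": 0.6}, {"rotation": [0, 0.118, 0], "xyz": [0, 0, 0], "gripper": 0.6}, {"rotation": [0, 0.118, 0], "xyz": [0, 0, 0], "gripper": 0.6}, {"rotation": [0, 0.118, 0], "xyz": [0, 0, 0], "gripper": 0.6}, {"rotation": [0, 0, -0.109], "xyz": [0, 0, 0], "gripper": 0.6}, {"rotation": [0, 0, -0.109], "xyz": [0, 0, 0], "gripper": 0.6}, {"rotation": [0, 0, -0.109], "xyz": [0, 0, 0], "gripper": 0.6}, {"rotation": [0, 0, 0], "xyz": [0, 0, 0], "gripper": 0.6}]}}

```text
time_s: 15.7
ee_pos: [0.4935, -0.1662, 0.2154]
orientation: [3.137, -0.003, -2.771]
ft_force: [0.1, -0.3, -0.0]
width: 0.0707
grip_force: 0.0
```

```bash
python3 -c "
from h import *
st();plan(np.array([.380,.285,.20]),tilt(0,.37))"
```

```text
u,v,z 0.4859 -0.1872 0.2154 F [ 0.06 -0.27 -0.01] M [0.06 0.02 0.01] w 0.0707 0.0 [-0.55  0.33  1.54  0.    1.28 -2.49]
pos [ 0.49345563 -0.16615931  0.21538189] rotvec [ 0.0042 -0.0026  0.0007] shift mm in NEW tool axes [-57.4 461.7  15.4]
```

{"op": "play_rows", "data": {"targets": [{"rotation": [0.0042, -0.0026, 0], "xyz": [0, 0, 0], "gripper": 0.6}, {"rotation": [0, 0, 0], "xyz": [-4.5, 35.5, 1.2], "gripper": 0.6}, {"rotation": [0, 0, 0], "xyz": [-4.5, 35.5, 1.2], "gripper": 0.6}, {"rotation": [0, 0, 0], "xyz": [-4.5, 35.5, 1.2], "gripper": 0.6}, {"rotation": [0, 0, 0], "xyz": [-4.5, 35.5, 1.2], "gripper": 0.6}, {"rotation": [0, 0, 0], "xyz": [-4.5, 35.5, 1.2], "gripper": 0.6}, {"rotation": [0, 0, 0], "xyz": [-4.5, 35.5, 1.2], "gripper": 0.6}, {"rotation": [0, 0, 0], "xyz": [-4.5, 35.5, 1.2], "gripper": 0.6}, {"rotation": [0, 0, 0], "xyz": [-4.5, 35.5, 1.2], "gripper": 0.6}, {"rotation": [0, 0, 0], "xyz": [-4.5, 35.5, 1.2], "gripper": 0.6}, {"rotation": [0, 0, 0], "xyz": [-4.5, 35.5, 1.2], "gripper": 0.6}, {"rotation": [0, 0, 0], "xyz": [-4.5, 35.5, 1.2], "gripper": 0.6}, {"rotation": [0, 0, 0], "xyz": [-4.5, 35.5, 1.2], "gripper": 0.6}, {"rotation": [0, 0, 0], "xyz": [-3.4, 35.5, 1.0], "gripper": 0.6}, {"rotation": [0, 0, 0], "xyz": [0, 0, 0], "gripper": 0.6}]}}

```text
time_s: 17.2
ee_pos: [0.379, 0.2875, 0.2]
orientation: [-3.141, 0.001, -2.771]
ft_force: [0.2, -0.4, -0.1]
width: 0.0703
grip_force: 0.0
```

```bash
python3 - <<'E'
from h import *
st()
im,D=snapshot('wrist');p=camera_params('wrist');C=cloud(p,D);cv2.imwrite('pics/w7.png',im)
H,S,V=cv2.split(cv2.cvtColor(im,cv2.COLOR_BGR2HSV));x,y,z=C[...,0],C[...,1],C[...,2]
near=(x>.25)&(x<.52)&(y>.15)&(y<.42)
def rect(m):
    P=(C[m][:,:2]*1000).astype(np.float32);r=cv2.minAreaRect(P);return m.sum(),np.round(r,2) if 0 else r,np.round(cv2.boxPoints(r)).tolist(),np.median(C[m][:,2])
print('body',rect(near&(H>18)&(H<33)&(S>130)&(z>.028)&(z<.042)))
print('scannertop',rect(cv2.erode((near&(z>.028)&(z<.042)).astype(np.uint8),np.ones((3,3)))>0))
print('mat',rect(near&(V<60)&(z<.012)&(z>-.003)))
E
```

```text
u,v,z 0.391 0.2709 0.2 F [ 0.2  -0.44 -0.1 ] M [0.05 0.01 0.05] w 0.0703 0.0 [ 0.4   0.24  1.7  -0.    1.2  -1.54]
body (np.int64(3466), ((423.6277160644531, 324.2484436035156), (217.3857421875, 64.1040267944336), 42.538978576660156), [[322.0, 274.0], [365.0, 227.0], [525.0, 374.0], [482.0, 421.0]], np.float64(0.03390420654784115))
scannertop (np.int64(4983), ((427.9884948730469, 318.3764343261719), (220.17820739746094, 76.06484985351562), 42.420372009277344), [[321.0, 272.0], [372.0, 216.0], [535.0, 365.0], [484.0, 421.0]], np.float64(0.034377977077319176))
mat (np.int64(7708), ((415.59637451171875, 310.37451171875), (229.81655883789062, 112.77295684814453), 32.08652877807617), [[288.0, 297.0], [348.0, 202.0], [543.0, 324.0], [483.0, 419.0]], np.float64(0.004102122030168683))
```

View pics/w7.png

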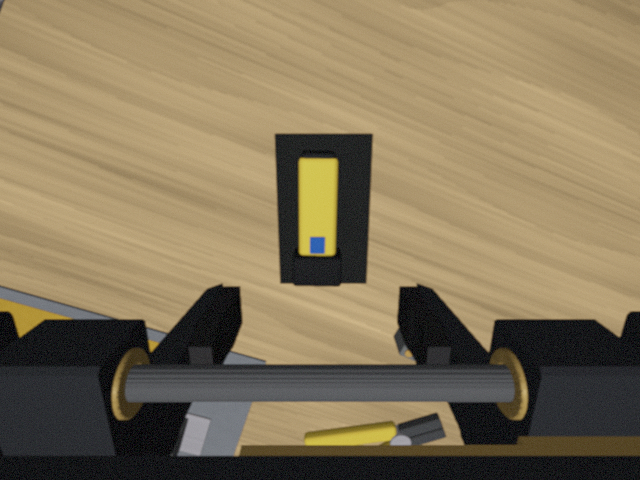

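The scanner body spans columns 298–338 and rows 157–256, with its head below (towards +x), centred on the mat (276–372, 134–283). I'll cast rays at the known heights.

```bash
python3 - <<'E'
from h import *
im=cv2.imread('pics/w7.png');p=camera_params('wrist')
H,S,V=cv2.split(cv2.cvtColor(im,cv2.COLOR_BGR2HSV))
roi=np.zeros(H.shape,bool);roi[120:284,260:390]=1
body=roi&(H>18)&(H<33)&(S>100)&(V>120)
v,u=np.nonzero(body); P=np.array([onz(p,a,b,.034)[:2] for a,b in zip(u,v)])*1000
r=cv2.minAreaRect(P.astype(np.float32));print('body',r)
for c0 in range(170,250,15):
    us=np.nonzero(body[c0])[0];print(c0,us.min(),us.max(),onz(p,us.mean(),c0,.034)[:2].round(4))
m=roi&(V<60);v,u=np.nonzero(m);P=np.array([onz(p,a,b,.004)[:2] for a,b in zip(u,v)])*1000
r=cv2.minAreaRect(P.astype(np.float32));print('mat',r)
hd=[onz(p,a,b,.036)[:2].round(4) for a,b in ((294,284),(341,284))];print('head front',hd)
bk=onz(p,318,157,.034);print('back',bk)
E
```

```text
body ((378.73480224609375, 289.04339599609375), (136.3688507080078, 82.7945785522461), 21.184940338134766)
170 298 337 [0.3455 0.2705]
185 276 337 [0.3577 0.2747]
200 299 336 [0.3698 0.2799]
215 299 369 [0.3821 0.2859]
230 299 335 [0.3956 0.2894]
245 299 335 [0.4089 0.2949]
mat ((386.7313232421875, 291.99383544921875), (147.7740020751953, 87.19246673583984), 21.202911376953125)
head front [array([0.4524, 0.2882]), array([0.4364, 0.3293])]
back [0.33512396 0.26698931 0.034     ]
```

```bash
python3 -c "
from h import *
plan(np.array([.389,.2873,.010]),tilt(0,.367))"
```

```text
pos [0.37961909 0.28590524 0.2000662 ] rotvec [-0.0013  0.0004  0.0034] shift mm in NEW tool axes [ -9.3  -2.1 190.1]
```

{"op": "play_rows", "data": {"targets": [{"rotation": [-0.001, 0, 0.003], "xyz": [-9.3, -2, 10], "gripper": 0.6}, {"rotation": [0, 0, 0], "xyz": [0, 0, 30], "gripper": 0.6}, {"rotation": [0, 0, 0], "xyz": [0, 0, 30], "gripper": 0.6}, {"rotation": [0, 0, 0], "xyz": [0, 0, 30], "gripper": 0.6}, {"rotation": [0, 0, 0], "xyz": [0, 0, 30], "gripper": 0.6}, {"rotation": [0, 0, 0], "xyz": [0, 0, 25], "gripper": 0.6}, {"rotation": [0, 0, 0], "xyz": [0, 0, 15], "gripper": 0.6}, {"rotation": [0, 0, 0], "xyz": [0, 0, 10], "gripper": 0.6}, {"rotation": [0, 0, 0], "xyz": [0, 0, 5], "gripper": 0.6}, {"rotation": [0, 0, 0], "xyz": [0, 0, 4], "gripper": 0.6}, {"rotation": [0, 0, 0], "xyz": [0, 0, 0], "gripper": 0.6}, {"rotation": [0, 0, 0], "xyz": [0, 0, 0], "gripper": 0.6}]}}

```text
time_s: 18.45
ee_pos: [0.3902, 0.2863, 0.012]
orientation: [-3.141, 0.002, -2.775]
ft_force: [0.2, 0.2, -0.1]
width: 0.0709
grip_force: 0.0
```

{"op": "play_rows", "data": {"targets": [{"rotation": [0, 0, 0], "xyz": [0, 0, 0], "gripper": -1}, {"rotation": [0, 0, 0], "xyz": [0, 0, 0], "gripper": -1}, {"rotation": [0, 0, 0], "xyz": [0, 0, 0], "gripper": -1}, {"rotation": [0, 0, 0], "xyz": [0, 0, 0], "gripper": -1}, {"rotation": [0, 0, 0], "xyz": [0, 0, 0], "gripper": -1}, {"rotation": [0, 0, 0], "xyz": [0, 0, 0], "gripper": -1}, {"rotation": [0, 0, 0], "xyz": [0, 0, 0], "gripper": -1}]}}

```text
time_s: 19.15
ee_pos: [0.3899, 0.2863, 0.0115]
orientation: [-3.141, 0.001, -2.775]
ft_force: [-0.8, 0.9, 1.7]
width: 0.0344
grip_force: 30.0
```

```bash
python3 -c "
from h import *
st();plan(np.array([.389,.2873,.010]),tilt(0,.367))"
```

```text
u,v,z 0.4018 0.2693 0.0115 F [-0.8   0.85  1.65] M [ 0.27  0.13 -0.01] w 0.0344 29.999771411530674 [ 0.39  0.54  1.85 -0.    0.75 -1.55]
pos [0.38986207 0.28629812 0.01152999] rotvec [-0.0002  0.0009 -0.0007] shift mm in NEW tool axes [0.4 1.2 1.5]
```

{"op": "play_rows", "data": {"targets": [{"rotation": [0, 0, 0], "xyz": [0, 0, -5], "gripper": -1}, {"rotation": [0, 0, 0], "xyz": [0, 0, -15], "gripper": -1}, {"rotation": [0, 0, 0], "xyz": [0, 0, -25], "gripper": -1}, {"rotation": [0, 0, 0], "xyz": [0, 0, -25], "gripper": -1}, {"rotation": [0, 0, 0], "xyz": [0, 0, -25], "gripper": -1}, {"rotation": [0, 0, 0], "xyz": [0, 0, -15], "gripper": -1}, {"rotation": [0, 0, 0.081], "xyz": [0, 0, 0], "gripper": -1}, {"rotation": [0, 0, 0.081], "xyz": [0, 0, 0], "gripper": -1}, {"rotation": [0, 0, 0.081], "xyz": [0, 0, 0], "gripper": -1}, {"rotation": [0, 0, 0.081], "xyz": [0, 0, 0], "gripper": -1}, {"rotation": [0, 0, 0], "xyz": [0, 0, 0], "gripper": -1}]}}

```text
time_s: 20.25
ee_pos: [0.3896, 0.2861, 0.1216]
orientation: [-3.141, 0.001, -3.1]
ft_force: [-0.5, -0.9, -1.9]
width: 0.0335
grip_force: 30.0
```

```bash
python3 -c "
from h import *
st();plan(w(.518,-.160,.0875),tilt(0))"
```

```text
u,v,z 0.4016 0.2691 0.1216 F [-0.51 -0.86 -1.93] M [0.07 0.02 0.04] w 0.0335 30.000225263647735 [ 0.39  0.35  1.77 -0.    1.01 -1.22]
pos [0.38962966 0.28606509 0.12155021] rotvec [-0.0003  0.0006 -0.0013] shift mm in NEW tool axes [-116.4 -429.1   34.1]
```

{"op": "play_rows", "data": {"targets": [{"rotation": [0, 0, 0], "xyz": [-4, -15, 0], "gripper": -1}, {"rotation": [0, 0, 0], "xyz": [-7, -26, 2], "gripper": -1}, {"rotation": [0, 0, 0], "xyz": [-7, -26, 2], "gripper": -1}, {"rotation": [0, 0, 0], "xyz": [-7, -26, 2], "gripper": -1}, {"rotation": [0, 0, 0], "xyz": [-7, -26, 2], "gripper": -1}, {"rotation": [0, 0, 0], "xyz": [-7, -26, 2], "gripper": -1}, {"rotation": [0, 0, 0], "xyz": [-7, -26, 2], "gripper": -1}, {"rotation": [0, 0, 0], "xyz": [-7, -26, 2], "gripper": -1}, {"rotation": [0, 0, 0], "xyz": [-7, -26, 2], "gripper": -1}, {"rotation": [0, 0, 0], "xyz": [-7, -26, 2], "gripper": -1}, {"rotation": [0, 0, 0], "xyz": [-7, -26, 2], "gripper": -1}, {"rotation": [0, 0, 0], "xyz": [-7, -26, 2], "gripper": -1}, {"rotation": [0, 0, 0], "xyz": [-7, -26, 2], "gripper": -1}, {"rotation": [0, 0, 0], "xyz": [-7, -26, 2], "gripper": -1}, {"rotation": [0, 0, 0], "xyz": [-7, -26, 2], "gripper": -1}, {"rotation": [0, 0, 0], "xyz": [-7, -26, 2], "gripper": -1}, {"rotation": [0, 0, 0], "xyz": [-6, -20, 4], "gripper": -1}, {"rotation": [0, 0, 0], "xyz": [0, 0, 0], "gripper": -1}]}}

```text
time_s: 22.05
ee_pos: [0.5229, -0.1355, 0.0872]
orientation: [-3.141, 0.001, -3.099]
ft_force: [-0.3, 0.8, -2.3]
width: 0.0341
grip_force: 30.0
```

```bash
python3 - <<'E'
from h import *
st();plan(w(.518,-.160,.0875),tilt(0)); look('w8.png')
E
```

```text
u,v,z 0.5166 -0.1578 0.0872 F [-0.26  0.76 -2.3 ] M [ 0.07  0.06 -0.03] w 0.0341 29.999483046121895 [-0.47  0.51  1.63  0.    1.   -2.08]
pos [ 0.52289408 -0.13546451  0.08716502] rotvec [-0.0003  0.0007 -0.0008] shift mm in NEW tool axes [-1.4 -2.2 -0.3]
handle (np.int64(85), [[0.5722, 0.6128, 0.6142], [-0.1912, -0.1884, -0.1788], [0.0684, 0.0716, 0.1095]]) [-0.21954616 -0.05402821]
brass 0
block 0
label 0
```

View pics/w8.png

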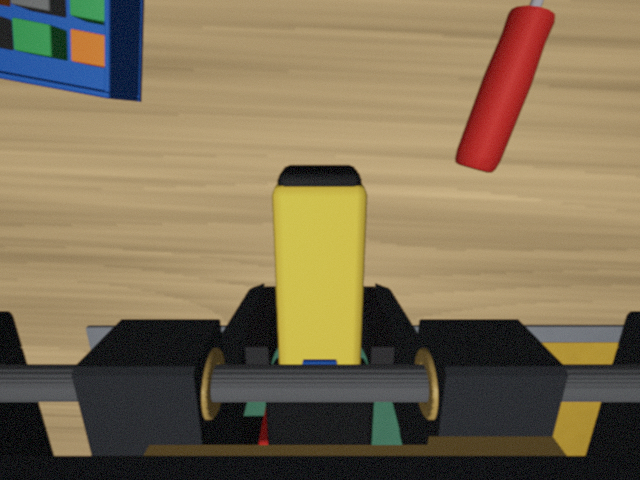

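The scanner is held straight between the fingers, with its body at columns 275–365. I'll make the small correction, check it's level, and hold.

{"op": "play_rows", "data": {"targets": [{"rotation": [0, 0, 0], "xyz": [-1, -2, 0], "gripper": -1}, {"rotation": [0, 0, 0], "xyz": [0, 0, 0], "gripper": -1}, {"rotation": [0, 0, 0], "xyz": [0, 0, 0], "gripper": -1}]}}

```text
time_s: 22.4
ee_pos: [0.5237, -0.1348, 0.0878]
orientation: [-3.142, 0.001, -3.098]
ft_force: [-0.1, -0.6, -0.7]
width: 0.0338
grip_force: 30.0
```

```bash
python3 - <<'E'
from h import *
st()
im,D=snapshot('wrist');p=camera_params('wrist');C=cloud(p,D);H,S,V=cv2.split(cv2.cvtColor(im,cv2.COLOR_BGR2HSV))
m=np.zeros(H.shape,bool);m[190:355,270:372]=1;m=cv2.erode((m&(H>18)&(H<33)&(S>120)&(abs(C[...,2]-.11)<.04)).astype(np.uint8),np.ones((5,5)))>0
P=C[m];c,s=np.cos(YAW),np.sin(YAW);U=P[:,0]*c+P[:,1]*s;Vv=-P[:,0]*s+P[:,1]*c
A=np.c_[U-.518,Vv+.16,np.ones(len(U))];print('plane slopes,z at tcp',np.linalg.lstsq(A,P[:,2],rcond=None)[0],len(P))
cen=[(np.median(U[abs(U-a)<.004]),np.median(Vv[abs(U-a)<.004])) for a in (.47,.48,.49,.50,.51)];print(np.round(cen,4))
# label from side camera
z,Ds=snapshot('side');p=camera_params('side');C=cloud(p,Ds);H,S,V=cv2.split(cv2.cvtColor(z,cv2.COLOR_BGR2HSV));U=C[...,0]*c+C[...,1]*s;Vv=-C[...,0]*s+C[...,1]*c;Z=C[...,2]
m=(V>90)&(S<90)&(Z>.07)&(Z<.118)&(U>.63)&(U<.675)&(Vv>-.21)&(Vv<-.12);print('label side',m.sum(),[np.percentile(a[m],[2,50,98]).round(4) for a in (U,Vv,Z)] if m.sum() else '')
E
```

```text
u,v,z 0.5174 -0.1572 0.0878 F [-0.06 -0.59 -0.65] M [0.03 0.02 0.03] w 0.0338 29.99951788689941 [-0.47  0.51  1.63  0.    1.   -2.08]
plane slopes,z at tcp [-0.00147691  0.00194664  0.11018131] 12801
[[ 0.47   -0.1571]
 [ 0.4799 -0.1576]
 [ 0.4899 -0.1576]
 [ 0.5001 -0.1573]
 [ 0.51   -0.1573]]
label side 3 [array([0.6543, 0.6545, 0.655 ]), array([-0.1873, -0.175 , -0.1746]), array([0.075 , 0.1059, 0.1082])]
```

Level, with the window at z≈0.096. I'll nudge 2 mm in y and hold for over 2 s.

{"op": "play_rows", "data": {"targets": [{"rotation": [0, 0, 0], "xyz": [0, -2, 0], "gripper": -1}, {"rotation": [0, 0, 0], "xyz": [0, 0, 0], "gripper": -1}, {"rotation": [0, 0, 0], "xyz": [0, 0, 0], "gripper": -1}, {"rotation": [0, 0, 0], "xyz": [0, 0, 0], "gripper": -1}, {"rotation": [0, 0, 0], "xyz": [0, 0, 0], "gripper": -1}, {"rotation": [0, 0, 0], "xyz": [0, 0, 0], "gripper": -1}, {"rotation": [0, 0, 0], "xyz": [0, 0, 0], "gripper": -1}, {"rotation": [0, 0, 0], "xyz": [0, 0, 0], "gripper": -1}, {"rotation": [0, 0, 0], "xyz": [0, 0, 0], "gripper": -1}, {"rotation": [0, 0, 0], "xyz": [0, 0, 0], "gripper": -1}, {"rotation": [0, 0, 0], "xyz": [0, 0, 0], "gripper": -1}, {"rotation": [0, 0, 0], "xyz": [0, 0, 0], "gripper": -1}, {"rotation": [0, 0, 0], "xyz": [0, 0, 0], "gripper": -1}, {"rotation": [0, 0, 0], "xyz": [0, 0, 0], "gripper": -1}, {"rotation": [0, 0, 0], "xyz": [0, 0, 0], "gripper": -1}, {"rotation": [0, 0, 0], "xyz": [0, 0, 0], "gripper": -1}, {"rotation": [0, 0, 0], "xyz": [0, 0, 0], "gripper": -1}, {"rotation": [0, 0, 0], "xyz": [0, 0, 0], "gripper": -1}, {"rotation": [0, 0, 0], "xyz": [0, 0, 0], "gripper": -1}, {"rotation": [0, 0, 0], "xyz": [0, 0, 0], "gripper": -1}]}}

```text
time_s: 24.5
ee_pos: [0.5239, -0.1375, 0.0876]
orientation: [-3.142, 0.001, -3.099]
ft_force: [-0.2, 0.3, -1.4]
width: 0.0339
grip_force: 30.0
```

{"op": "play_rows", "data": {"targets": [{"rotation": [0, 0, 0], "xyz": [0, 0, 0], "gripper": -1}, {"rotation": [0, 0, 0], "xyz": [0, 0, 0], "gripper": -1}, {"rotation": [0, 0, 0], "xyz": [0, 0, 0], "gripper": -1}, {"rotation": [0, 0, 0], "xyz": [0, 0, 0], "gripper": -1}, {"rotation": [0, 0, 0], "xyz": [0, 0, 0], "gripper": -1}]}}

```text
time_s: 25.0
ee_pos: [0.5239, -0.1375, 0.0876]
orientation: [-3.142, 0.001, -3.099]
ft_force: [-0.6, 0.3, -2.0]
width: 0.0339
grip_force: 30.0
```

```bash
python3 -c "
from h import *
st();P=np.array([.389,.2863,.1215]);plan(P,tilt(0))"
```

```text
u,v,z 0.5175 -0.1599 0.0876 F [-0.65  0.28 -1.99] M [-0.01  0.07  0.01] w 0.0339 29.99960715416819 [-0.47  0.51  1.63  0.    1.   -2.09]
pos [ 0.52385604 -0.13748942  0.08758963] rotvec [-0.0001  0.0009 -0.0006] shift mm in NEW tool axes [116.5 429.2 -33.9]
```

Held on target. Now I'll take the scanner back to the mat.

{"op": "play_rows", "data": {"targets": [{"rotation": [0, 0, 0], "xyz": [4, 15, -4], "gripper": -1}, {"rotation": [0, 0, 0], "xyz": [7, 26, -2], "gripper": -1}, {"rotation": [0, 0, 0], "xyz": [7, 26, -2], "gripper": -1}, {"rotation": [0, 0, 0], "xyz": [7, 26, -2], "gripper": -1}, {"rotation": [0, 0, 0], "xyz": [7, 26, -2], "gripper": -1}, {"rotation": [0, 0, 0], "xyz": [7, 26, -2], "gripper": -1}, {"rotation": [0, 0, 0], "xyz": [7, 26, -2], "gripper": -1}, {"rotation": [0, 0, 0], "xyz": [7, 26, -2], "gripper": -1}, {"rotation": [0, 0, 0], "xyz": [7, 26, -2], "gripper": -1}, {"rotation": [0, 0, 0], "xyz": [7, 26, -2], "gripper": -1}, {"rotation": [0, 0, 0], "xyz": [7, 26, -2], "gripper": -1}, {"rotation": [0, 0, 0], "xyz": [7, 26, -2], "gripper": -1}, {"rotation": [0, 0, 0], "xyz": [7, 26, -2], "gripper": -1}, {"rotation": [0, 0, 0], "xyz": [7, 26, -2], "gripper": -1}, {"rotation": [0, 0, 0], "xyz": [7, 26, -2], "gripper": -1}, {"rotation": [0, 0, 0], "xyz": [7, 26, -2], "gripper": -1}, {"rotation": [0, 0, 0], "xyz": [7, 24, -2], "gripper": -1}, {"rotation": [0, 0, 0], "xyz": [0, 0, 0], "gripper": -1}]}}

```text
time_s: 26.8
ee_pos: [0.3881, 0.2885, 0.1239]
orientation: [3.141, 0.001, -3.096]
ft_force: [0.3, -0.5, -2.2]
width: 0.0336
grip_force: 30.0
```

{"op": "play_rows", "data": {"targets": [{"rotation": [0, 0, -0.081], "xyz": [0, 0, 0], "gripper": -1}, {"rotation": [0, 0, -0.081], "xyz": [0, 0, 0], "gripper": -1}, {"rotation": [0, 0, -0.081], "xyz": [0, 0, 0], "gripper": -1}, {"rotation": [0, 0, -0.081], "xyz": [0, 0, 0], "gripper": -1}, {"rotation": [0, 0, 0], "xyz": [0, 0, 0], "gripper": -1}, {"rotation": [0, 0, 0], "xyz": [0, 0, 0], "gripper": -1}]}}

```text
time_s: 27.4
ee_pos: [0.3895, 0.286, 0.1236]
orientation: [-3.141, 0.001, -2.778]
ft_force: [0.4, 0.2, -0.7]
width: 0.034
grip_force: 30.0
```

```bash
python3 -c "
from h import *
st();plan(np.array([.388,.288,.0118]),tilt(0,.368))"
```

```text
u,v,z 0.4015 0.269 0.1236 F [ 0.41  0.18 -0.73] M [0.08 0.01 0.01] w 0.034 29.999404130503535 [ 0.39  0.35  1.77 -0.    1.02 -1.54]
pos [0.38951926 0.28599212 0.12355092] rotvec [-0.0004  0.0008 -0.0039] shift mm in NEW tool axes [  0.7   2.4 111.8]
```

Lowering now, gently at the end.

{"op": "play_rows", "data": {"targets": [{"rotation": [0, 0, 0], "xyz": [0, 2, 20], "gripper": -1}, {"rotation": [0, 0, 0], "xyz": [0, 0, 25], "gripper": -1}, {"rotation": [0, 0, 0], "xyz": [0, 0, 25], "gripper": -1}, {"rotation": [0, 0, 0], "xyz": [0, 0, 20], "gripper": -1}, {"rotation": [0, 0, 0], "xyz": [0, 0, 10], "gripper": -1}, {"rotation": [0, 0, 0], "xyz": [0, 0, 5], "gripper": -1}, {"rotation": [0, 0, 0], "xyz": [0, 0, 3], "gripper": -1}, {"rotation": [0, 0, 0], "xyz": [0, 0, 1.5], "gripper": -1}, {"rotation": [0, 0, 0], "xyz": [0, 0, 0], "gripper": -1}, {"rotation": [0, 0, 0], "xyz": [0, 0, 0], "gripper": -1}]}}

```text
time_s: 28.4
ee_pos: [0.3894, 0.2882, 0.0144]
orientation: [-3.141, 0.002, -2.775]
ft_force: [-0.6, -0.1, -0.8]
width: 0.0334
grip_force: 30.0
```

```bash
python3 -c "
from h import *
st()"
```

```text
u,v,z 0.4014 0.2712 0.0144 F [-0.57 -0.12 -0.83] M [-0.05  0.07 -0.02] w 0.0334 29.99953652266413 [ 0.39  0.54  1.85 -0.    0.76 -1.54]
```

{"op": "play_rows", "data": {"targets": [{"rotation": [0, 0, 0], "xyz": [0, 0, 1], "gripper": -1}, {"rotation": [0, 0, 0], "xyz": [0, 0, 1], "gripper": -1}, {"rotation": [0, 0, 0], "xyz": [0, 0, 0.5], "gripper": -1}, {"rotation": [0, 0, 0], "xyz": [0, 0, 0], "gripper": -1}, {"rotation": [0, 0, 0], "xyz": [0, 0, 0], "gripper": -1}]}}

```text
time_s: 28.9
ee_pos: [0.3891, 0.2881, 0.0115]
orientation: [-3.141, 0.001, -2.775]
ft_force: [-1.1, -0.5, 1.3]
width: 0.0337
grip_force: 30.0
```

Touchdown: the vertical force turned positive at the same height as the pick. Release and back off.

{"op": "play_rows", "data": {"targets": [{"rotation": [0, 0, 0], "xyz": [0, 0, 0], "gripper": 0.6}, {"rotation": [0, 0, 0], "xyz": [0, 0, 0], "gripper": 0.6}, {"rotation": [0, 0, 0], "xyz": [0, 0, 0], "gripper": 0.6}, {"rotation": [0, 0, 0], "xyz": [0, 0, 0], "gripper": 0.6}, {"rotation": [0, 0, 0], "xyz": [0, 0, 0], "gripper": 0.6}, {"rotation": [0, 0, 0], "xyz": [0, 0, 0], "gripper": 0.6}, {"rotation": [0, 0, 0], "xyz": [0, 0, -10], "gripper": 0.6}, {"rotation": [0, 0, 0], "xyz": [0, 0, -25], "gripper": 0.6}, {"rotation": [0, 0, 0], "xyz": [0, 0, -30], "gripper": 0.6}, {"rotation": [0, 0, 0], "xyz": [0, 0, -30], "gripper": 0.6}, {"rotation": [0, 0, 0], "xyz": [0, 0, -30], "gripper": 0.6}, {"rotation": [0, 0, 0], "xyz": [0, 0, -30], "gripper": 0.6}, {"rotation": [0, 0, 0], "xyz": [0, 0, -20], "gripper": 0.6}, {"rotation": [0, 0, 0], "xyz": [0, 0, 0], "gripper": 0.6}, {"rotation": [0, 0, 0], "xyz": [0, 0, 0], "gripper": 0.6}]}}

```text
time_s: 30.4
ee_pos: [0.3887, 0.288, 0.1863]
orientation: [-3.141, 0.001, -2.775]
ft_force: [0.1, 0.2, -0.1]
width: 0.0705
grip_force: 0.0
```

```bash
python3 - <<'E'
from h import *
st()
im,D=snapshot('top');cv2.imwrite('pics/top9.png',im)
p=camera_params('side');im,D=snapshot('side');C=cloud(p,D);H,S,V=cv2.split(cv2.cvtColor(im,cv2.COLOR_BGR2HSV))
red=((H<6)|(H>174))&(S>150)&(V>70)&(C[...,2]>.03)&(C[...,2]<.1)&(C[...,0]>.55)&(abs(C[...,1])<.25)
print('handle',np.median(C[red],0));P=np.median(C[red],0);print('v',-P[0]*np.sin(YAW)+P[1]*np.cos(YAW))
m=(H>18)&(H<33)&(S>120)&(C[...,0]>.28)&(C[...,0]<.47)&(C[...,1]>.2)&(C[...,1]<.36)&(C[...,2]>.028);print('scan body',m.sum(),C[m].mean(0),np.percentile(C[m][:,2],[5,50,95]))
E
```

```text
u,v,z 0.4007 0.271 0.1863 F [ 0.08  0.24 -0.1 ] M [0.05 0.03 0.01] w 0.0705 0.0 [ 0.4   0.27  1.7  -0.    1.17 -1.54]
handle [ 0.63805327 -0.16123351  0.06980013]
v -0.188512305776782
scan body 595 [0.37563181 0.27605076 0.11370097] [0.03002087 0.03435512 0.28362744]
```

View pics/top9.png

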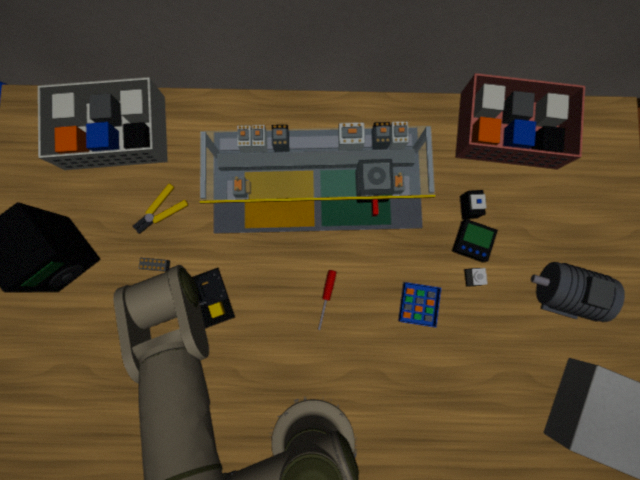

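The drive is in the green bay against the contact at (376,178), the scanner is on its mat below the gripper, and the loose things haven't moved. Handing in.

```bash
python3 -c "
from plant import close_job
print(close_job())"
```

```text
the job is handed in; nothing more can be done
None
```

I handed the job in after about 30 s of robot time, with no verdict returned: the drive stands released and square in the green bay with the contact pushed home by touch, the label was scanned from about 8 cm for over two seconds, and the scanner is back on its mat; I had to release and regrasp the handle once when joint 6 reached its limit.

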